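# Fit the retaining spring on a plate shaker

## Task

Fit the loose tension spring on the shaker: first put its hook down through the hole in the anchor strip, then stretch it and set the loop at its other end over the mushroom post so that it lies under the head, and let go. Feel for the hole gently: never press the spring on the anchor with 22 N or more, nor force it against the post, never stretch the spring more than 52 mm, and leave the other things on the bench and the plate on the shaker where they are.

Things in the scene. Friction and masses are not known exactly. Their poses are not given: they have to be found in the camera images.
- spring: hook end of the steel tension spring that lies in the parts stand. Origin: on the hook's axis at the underside of its end block (the shoulder that rests on the strip); x to the loop, z up. Block 24 x 14 x 10 mm, x from -9 to 15. Coil 13 mm across, axis at z = 7 mm; hook axis to loop centre 102 mm unstretched. The coil swings up freely at the hook block, hardly down. 0.19 kg in all
- hook_tip (a point): centre of the foot of the hook, a straight leg that reaches 14 mm below the shoulder: neck 4.4 mm across, at the bottom a bulb 7 mm across with a flat foot, 5.8 mm across
- hook_grip (a point): point in the upright grip tab over the hook, 19 mm above the shoulder, 11 mm below the tab's top. The tab is 16 mm long (x), 10 mm thick (y) and stands on the end block, centred over the hook
- loop_grip (a point): point in the equal grip tab (16 x 10 mm, 22 mm high) of the loop end, 19 mm above the loop's underside, 24 mm from the loop's centre towards the hook
- loop_centre (a point): centre of the loop, a flat round eye 28 mm outside, 16 mm inside, 6 mm thick; the point lies at half its thickness, 3 mm above its underside, which is level with the hook's shoulder when the spring is straight
- stretch (a joint): how far the spring is stretched, m: 0 closed, at most 0.052 allowed. The pull is 3 N plus 0.22 N per mm
- stand: white parts stand, 160 x 70 mm foot, top at 70 mm, on which the spring lies, its coil between two 36 mm long, 4 mm high lips (26 mm over their outsides); origin at the centre of its underside, spring along its x, hook over an open hole
- shaker: low white orbital shaker, 210 x 250 mm, aluminium deck at 70 mm; origin under its centre, z up. The spring's line runs along its y at x = -45 mm: anchor foot at one end, post at the other, midway a grey rail (24 x 58 mm, top 19 mm above the deck) that carries the spring's loop end until it is stretched
- foot: steel anchor foot (42 x 52 mm); origin at its centre on the deck. On rubber pads (0.2 mm give per N) an aluminium strip, 36 (x) x 44 (y) x 8 mm, top 20 mm above the deck, with one oblong through hole, 14 (x) x 8.6 (y) mm, open below. It is clamped off-centre: the hole lies 3 to 6 mm from the foot's centre, towards the post or away from it. No reading shows this: feel or look for it
- post: steel mushroom post, 132 to 138 mm from the foot; origin at its centre on the deck, axis z. Heights above the deck: seat (25 mm across) at 20, neck (8 mm) 20 to 29, head (13 mm) 29 to 31.5, cone to 4 mm across at the top, 36. Under tension the loop rests against the neck, its centre 4 mm short of the post's axis. Foot and post may be swapped left to right
- microplate: clear 24-well plate, 86 x 128 x 15 mm, lying on the shaker's deck beside the spring's line; origin at the centre of its underside; to be left alone
- jar: small amber jar, 44 mm across, 55 mm high; to be left alone
- marker: marker pen, 12 x 130 x 11 mm, lying on the bench; to be left alone
- tube_rack: white tube rack, 70 x 110 x 66 mm; to be left alone
- tip_box: blue pipette-tip box, 88 x 123 x 64 mm; to be left alone
- timer: flat white timer, 65 x 65 x 18 mm; to be left alone
- spray_bottle: clear spray bottle, 56 mm across, 162 mm high; to be left alone
- pen_beaker: clear beaker with pens, 68 mm across, 160 mm high; to be left alone

How it is judged:
By the outcome, as a careful person would: the job done as asked, in the order asked, and still so for the second after the job is handed in, with the robot touching nothing.
It also fails if it takes over 64 s, if anything falls off the work surface, if the arm or the gripper's body presses on something with over 40 N, if the wrist force passes 120 N, or if a joint passes its speed limit or range.

## Robot

A 7-joint arm with a two-finger parallel gripper is mounted at the origin on the work surface. World frame = base frame: x ahead of the robot, y to its left, z up, the work surface at z = 0. Lengths are in mm, angles in rad, forces in N, time in s.
With the tool pointing down it reaches from about 400 to 850 mm from the base axis. Payload 6.9 kg.
Tool frame: the origin (TCP) lies midway between the tips of the shut fingers; the grasp point (between the pads) lies 19 mm behind it (robot.pinch_z is the distance from the TCP to the grasp point, in mm); z points along the fingers, y is the direction in which the jaws open and shut (so a half turn about z gives the same grasp; the last joint's range is limited). The gripper opens to 85 mm and grips with 20 to 120 N. Pads are 22 mm wide; open, the fingers measure 114 mm over their backs; the gripper's body (76 mm by 85 mm) begins 54 mm behind the grasp point. The pads swing forward as they close: fully open they stand 13 mm farther back than shut.
Start: joints at [1.363, 0.507, -0.238, 1.5, 0.126, 1.149, -0.155], TCP at [192.892, -594.478, 231.275] pointing down, gripper open.
Joint ranges: [-3.08, 3.08], [-0.24, 2.05], [-1.43, 1.35], [0, 2.5], [-1.52, 4.66], [0.17, 1.96], [-2.89, 2.89]. Speed limits (rad/s): [2.39, 2.39, 3.14, 3.14, 3.14, 3.14, 3.14].

## Interface

Orientations are given as a unit quaternion [x, y, z, w].
In Python, from bench import robot gives the robot as it stands.
- The arm moves only by the tool send_rows, never from a script. Its argument "targets" is a list of rows, each an object of numbers: "fingers": the closure, from -1 (fully open) to 1 (shut); "tx", "ty", "tz": the shift along the world's x, y, z in m; "wx", "wy", "wz": the turn, a rotation vector about the world's x, y, z in degrees. In form: [{"fingers": .., "tx": .., "ty": .., "tz": .., "wx": .., "wy": .., "wz": ..}, ...]. A call has 1 to 8 rows; each row is the pose to reach, as a shift and turn from the pose measured when the call began; what a row does not reach only later rows make up. A row lasts 1/10 s, in which the tool goes at most 50 mm and 8.59 degrees, less where a joint would pass 70% of its speed; a pose out of reach is approached as far as the arm can. A call with a gripper value outside its range is refused whole. The fingers move at their own pace and stop on an object; "grip_force" is the grip in N (left out, the last holds). Time passes only in rows, so rows that repeat a pose let the fingers close. It gives the time, the measured TCP pose, the force and the opening at its end, in the units of the state.
- robot.read_state(): the state, without advancing time (a new reading comes with each control period).
- robot.get_image(name): name is "scene" or "top" or "wrist"; returns a dict with "img" (420x560x3 uint8, red, green, blue), "fx", "fy", "cx", "cy" (pixels), "k1" (the pictures are not rectified: a ray, as slopes to the right and down, at radius r is drawn at 1 + k1 r^2 times it, then the intrinsics apply), "world_from_camera" (4x4, takes a point from camera to world coordinates). Camera axes: x right, y down, z forward; pixel columns grow to the right and rows downward; lengths in mm; the calibration is good to about 2 mm. A picture is of the moment at which its call begins. There is no depth.
- robot.sign_off(): hands the job in, once; it reports no verdict.
The state is a dict: "t": time; "qpos": joint angles; "qd": joint speeds; "joint_efforts": joint torques, N m; "tool_pos": TCP position; "ee_rot": TCP orientation; "wrist_force": force on the tool from outside, world axes, zero at the start; "moment": the same for the moment, N m; "width": finger opening in mm.
Only numpy, scipy, OpenCV 4.12 (cv2) and the standard library are available. Lean on these libraries where they do the work, as an engineer would, in place of code of your own. Each camera call takes 0.05 s, during which the arm holds its last target.

## Working session

There is one attempt and no reset: what is moved stays moved. The work goes in short steps, Python scripts to look and compute and a tool call to move; the robot and the scene stay as the last step left them, time stands still between calls to the robot, and variables do not carry over. Pictures are saved under pics/ and viewed, and the job is handed in when it is done.

Besides the shell and the picture viewer there is one more tool, called as name(argument=value, ...) on one line, values as JSON. send_rows: Moves the arm, as the interface text tells. Its arguments: {"type":"object","properties":{"targets":{"type":"array","items":{"type":"object","properties":{"fingers":{"type":"number"},"tx":{"type":"number"},"ty":{"type":"number"},"tz":{"type":"number"},"wx":{"type":"number"},"wy":{"type":"number"},"wz":{"type":"number"}}}},"grip_force":{"type":"number"}},"required":["targets"]}

```bash
ls; mkdir -p pics
cat > h.py <<'E'
import numpy as np,cv2
from bench import robot
def snap(name,fn):
    d=robot.get_image(name); cv2.imwrite('pics/'+fn+'.png',cv2.cvtColor(d['img'],cv2.COLOR_RGB2BGR))
    np.save('pics/'+fn+'.npy',d,allow_pickle=True); return d
def load(fn): return np.load('pics/'+fn+'.npy',allow_pickle=True).item()
def K(d): return np.array([[d['fx'],0,d['cx']],[0,d['fy'],d['cy']],[0,0,1.]])
def dist(d): return np.array([d['k1'],0,0,0,0.])
def ray(d,u,v):
    n=cv2.undistortPoints(np.array([[[u,v]]],float),K(d),dist(d))[0,0]
    T=np.array(d['world_from_camera']); r=T[:3,:3]@np.array([n[0],n[1],1]); return T[:3,3],r
def onz(d,u,v,z):
    o,r=ray(d,u,v); return o+r*(z-o[2])/r[2]
def proj(d,P):
    T=np.linalg.inv(np.array(d['world_from_camera'])); P=np.atleast_2d(np.array(P,float))
    r=cv2.Rodrigues(T[:3,:3])[0]
    return cv2.projectPoints(P,r,T[:3,3],K(d),dist(d))[0][:,0]
def tri(d1,p1,d2,p2):
    o1,r1=ray(d1,*p1);o2,r2=ray(d2,*p2)
    A=np.stack([r1,-r2],1);s=np.linalg.lstsq(A,o2-o1,rcond=None)[0]
    a=o1+s[0]*r1;b=o2+s[1]*r2;return (a+b)/2,np.linalg.norm(a-b)
def st():
    s=robot.read_state()
    print('t',s['t'],'pos',np.round(s['tool_pos'],1),'rot',np.round(s['ee_rot'],3),'F',np.round(s['wrist_force'],1),'M',np.round(s['moment'],2),'w',np.round(s['width'],1));return s
E
python3 - <<'E'
from h import *
for n in ['scene','top','wrist']:
    d=snap(n,n+'0'); print(n,d['fx'],d['k1'],np.round(d['world_from_camera'],2).tolist())
s=st(); print(s['qpos'],robot.pinch_z)
E
```

```text
pics
scene 535.1924147539205 -0.024294317870647026 [[-0.34, 0.75, -0.57, 1474.01], [0.94, 0.26, -0.22, 415.62], [-0.02, -0.61, -0.79, 1365.68], [0.0, 0.0, 0.0, 1.0]]
top 423.8063950011477 0.020448998757028724 [[-0.01, -0.98, 0.18, 347.07], [-1.0, 0.0, -0.01, 34.92], [0.01, -0.18, -0.98, 1146.05], [0.0, 0.0, 0.0, 1.0]]
wrist 328.37418193505954 -0.0205379610667801 [[0.31, -0.92, -0.26, 258.76], [-0.95, -0.3, -0.08, -572.77], [-0.0, 0.27, -0.96, 372.67], [0.0, 0.0, 0.0, 1.0]]
t 0.15 pos [ 192.7 -594.2  230.7] rot [ 0.988  0.156 -0.    -0.001] F [-0.  -0.4 -0.1] M [ 0.03 -0.01 -0.02] w 85.4
[ 1.36250135  0.50812195 -0.23753635  1.50086983  0.12570146  1.14889915
 -0.15483373] 18.700000000000003
```

View pics/scene0.png

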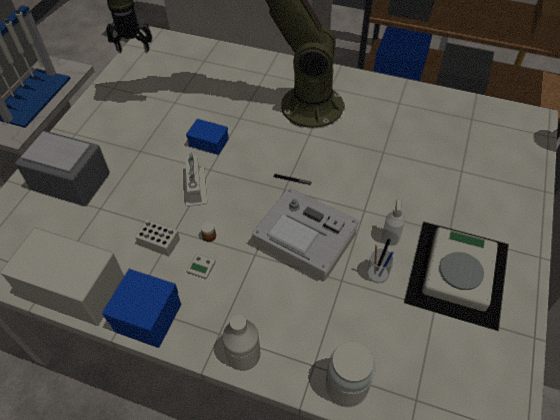

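View pics/top0.png

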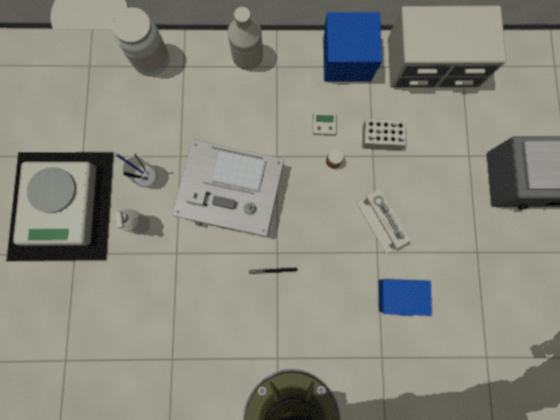

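View pics/wrist0.png

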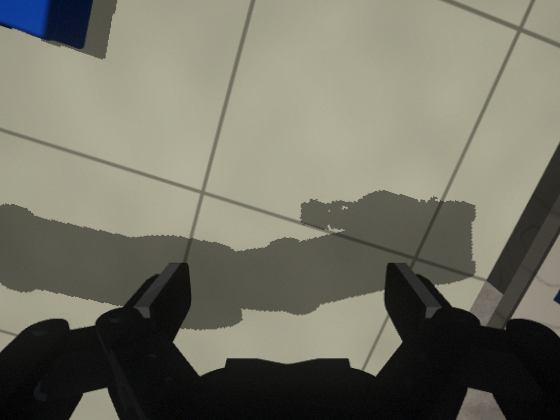

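Run:
```python
from h import *
d=load('top0');im=cv2.imread('pics/top0.png')
a=cv2.resize(im[130:245,165:295],None,fx=6,fy=5.2,interpolation=cv2.INTER_CUBIC)
a=cv2.resize(im[135:240,170:290],(800,600),interpolation=cv2.INTER_CUBIC) if 0 else cv2.resize(im[135:240,170:290],(686,600),interpolation=cv2.INTER_CUBIC)
cv2.imwrite('pics/c1.png',cv2.convertScaleAbs(a,alpha=1.3))
b=cv2.resize(im[180:255,345:420],(600,600),interpolation=cv2.INTER_CUBIC)
cv2.imwrite('pics/c2.png',cv2.convertScaleAbs(b,alpha=1.3))
for p in [(230,187),(249,208),(202,197),(225,202),(383,222),(378,199),(400,237)]: print(p,onz(d,*p,90).round(0))
```

```text
(230, 187) [579. 156.  90.]
(249, 208) [525. 107.  90.]
(202, 197) [553. 226.  90.]
(225, 202) [540. 168.  90.]
(383, 222) [ 488. -230.   90.]
(378, 199) [ 547. -220.   90.]
(400, 237) [ 450. -271.   90.]
```

View pics/c1.png

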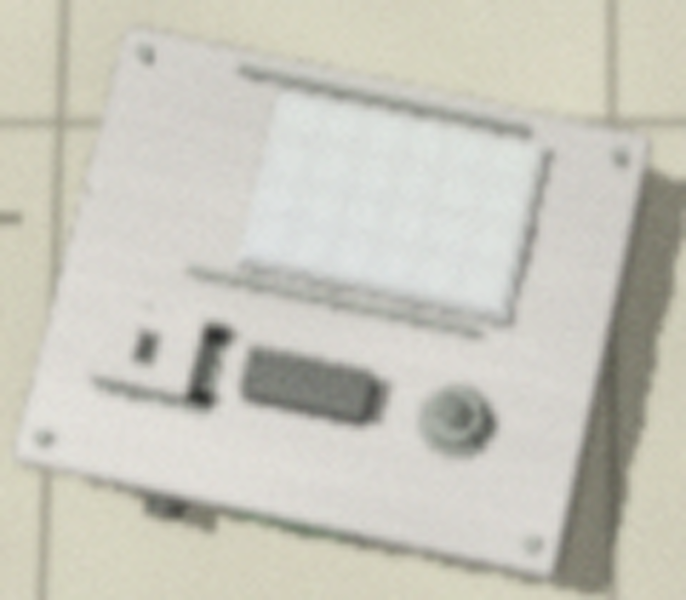

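View pics/c2.png

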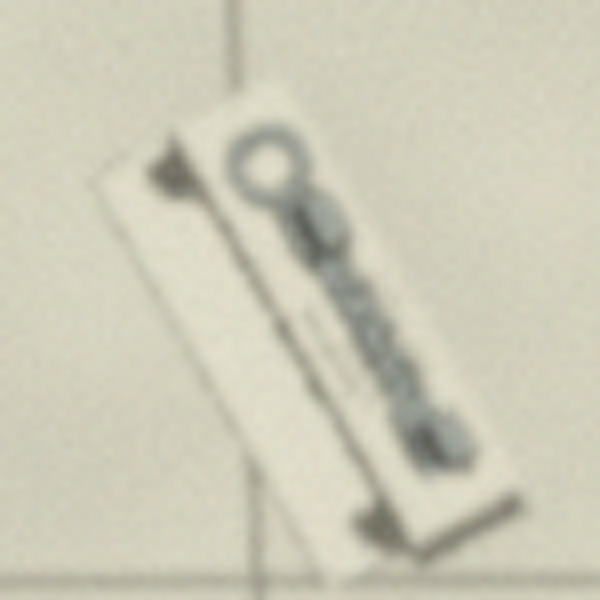

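send_rows(targets=[{"fingers": -1,"tx": 0.03,"ty": 0.04,"tz": 0.005,"wz": 8},{"tx": 0.06,"ty": 0.08,"tz": 0.01,"wz": 16},{"tx": 0.09,"ty": 0.12,"tz": 0.02,"wz": 24},{"tx": 0.12,"ty": 0.16,"tz": 0.02,"wz": 32},{"tx": 0.15,"ty": 0.2,"tz": 0.02,"wz": 40},{"tx": 0.18,"ty": 0.24,"tz": 0.02,"wz": 48},{"tx": 0.21,"ty": 0.28,"tz": 0.02,"wz": 56},{"tx": 0.24,"ty": 0.31,"tz": 0.02,"wz": 64}])

```text
validation failed for argument at $.ta...
```

Run:
```python
from h import *
s=st(); print(np.round(s['qpos'],2))
```

```text
t 0.15 pos [ 192.7 -594.2  230.7] rot [ 0.988  0.156 -0.    -0.001] F [-0.  -0.4 -0.1] M [ 0.03 -0.01 -0.02] w 85.4
[ 1.36  0.51 -0.24  1.5   0.13  1.15 -0.15]
```

send_rows(targets=[{"fingers": -1,"tx": 0.03,"ty": 0.04,"tz": 0.005,"wx": 0,"wy": 0,"wz": 8},{"fingers": -1,"tx": 0.06,"ty": 0.08,"tz": 0.01,"wx": 0,"wy": 0,"wz": 16},{"fingers": -1,"tx": 0.09,"ty": 0.12,"tz": 0.02,"wx": 0,"wy": 0,"wz": 24},{"fingers": -1,"tx": 0.12,"ty": 0.16,"tz": 0.02,"wx": 0,"wy": 0,"wz": 32},{"fingers": -1,"tx": 0.15,"ty": 0.2,"tz": 0.02,"wx": 0,"wy": 0,"wz": 40},{"fingers": -1,"tx": 0.18,"ty": 0.24,"tz": 0.02,"wx": 0,"wy": 0,"wz": 48},{"fingers": -1,"tx": 0.21,"ty": 0.28,"tz": 0.02,"wx": 0,"wy": 0,"wz": 56},{"fingers": -1,"tx": 0.24,"ty": 0.31,"tz": 0.02,"wx": 0,"wy": 0,"wz": 64}], grip_force=40)

```text
t: 0.95
tool_pos: [433.5, -281.5, 250.9]
ee_rot: [0.753, 0.659, -0.001, -0.001]
wrist_force: [0.4, -0.7, 0.4]
width: 85.5
```

Run:
```python
from h import *
s=st(); print(np.round(s['qpos'],2))
```

```text
t 0.95 pos [ 433.5 -281.5  250.9] rot [ 0.753  0.659 -0.001 -0.001] F [ 0.4 -0.7  0.4] M [-0.07 -0.03 -0.01] w 85.5
[ 0.96  0.36 -0.61  1.74  0.23  1.11  0.14]
```

send_rows(targets=[{"fingers": -1,"tx": 0,"ty": 0,"tz": 0,"wx": 0,"wy": 0,"wz": 8},{"fingers": -1,"tx": 0,"ty": 0,"tz": 0,"wx": 0,"wy": 0,"wz": 16},{"fingers": -1,"tx": 0,"ty": 0,"tz": 0,"wx": 0,"wy": 0,"wz": 24},{"fingers": -1,"tx": 0,"ty": 0,"tz": 0,"wx": 0,"wy": 0,"wz": 32},{"fingers": -1,"tx": 0,"ty": 0,"tz": 0,"wx": 0,"wy": 0,"wz": 40},{"fingers": -1,"tx": 0,"ty": 0,"tz": 0,"wx": 0,"wy": 0,"wz": 48},{"fingers": -1,"tx": 0,"ty": 0,"tz": 0,"wx": 0,"wy": 0,"wz": 56},{"fingers": -1,"tx": 0,"ty": 0,"tz": 0,"wx": 0,"wy": 0,"wz": 64}])

```text
t: 1.75
tool_pos: [433.3, -281.5, 250.7]
ee_rot: [0.287, 0.958, -0.001, -0.0]
wrist_force: [0.2, -0.1, -0.1]
width: 85.5
```

Run:
```python
from h import *
s=st(); print(np.round(s['qpos'],2))
```

```text
t 1.75 pos [ 433.3 -281.5  250.7] rot [ 0.287  0.958 -0.001 -0.   ] F [ 0.2 -0.1 -0.1] M [-0.   -0.03  0.  ] w 85.5
[ 1.14  0.42 -0.9   1.74  0.36  1.15  1.13]
```

send_rows(targets=[{"fingers": -1,"tx": 0,"ty": 0,"tz": 0,"wx": 0,"wy": 0,"wz": 8},{"fingers": -1,"tx": 0,"ty": 0,"tz": 0,"wx": 0,"wy": 0,"wz": 16},{"fingers": -1,"tx": 0.01,"ty": 0.01,"tz": 0,"wx": 0,"wy": 0,"wz": 24},{"fingers": -1,"tx": 0.02,"ty": 0.02,"tz": 0,"wx": 0,"wy": 0,"wz": 32},{"fingers": -1,"tx": 0.03,"ty": 0.02,"tz": 0,"wx": 0,"wy": 0,"wz": 40},{"fingers": -1,"tx": 0.04,"ty": 0.025,"tz": 0,"wx": 0,"wy": 0,"wz": 48},{"fingers": -1,"tx": 0.04,"ty": 0.025,"tz": 0,"wx": 0,"wy": 0,"wz": 56},{"fingers": -1,"tx": 0.04,"ty": 0.025,"tz": 0,"wx": 0,"wy": 0,"wz": 60}])

```text
t: 2.55
tool_pos: [473.3, -256.3, 250.3]
ee_rot: [-0.234, 0.972, -0.0, -0.0]
wrist_force: [0.6, -0.4, -0.1]
width: 85.3
```

Run:
```python
from h import *
s=st(); print(np.round(s['qpos'],2))
snap('wrist','w1')
```

```text
t 2.55 pos [ 473.3 -256.3  250.3] rot [-0.234  0.972 -0.    -0.   ] F [ 0.6 -0.4 -0.1] M [ 0.01 -0.02 -0.  ] w 85.3
[ 1.17  0.55 -1.17  1.69  0.54  1.26  1.92]
```

View pics/w1.png

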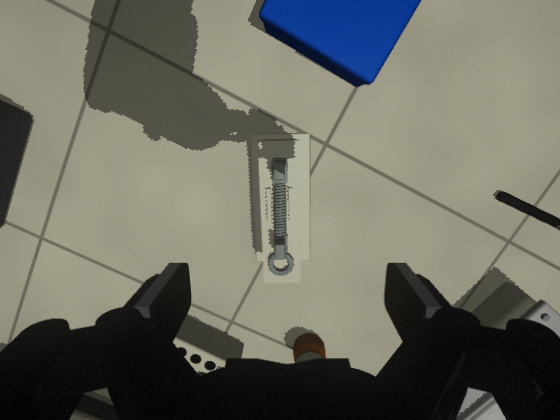

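Run:
```python
from h import *
im=cv2.imread('pics/w1.png')
a=cv2.resize(im[140:290,230:330],(400,600),interpolation=cv2.INTER_CUBIC)
cv2.imwrite('pics/c3.png',cv2.convertScaleAbs(a,alpha=1.3))
```

```text
(no output)
```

View pics/c3.png

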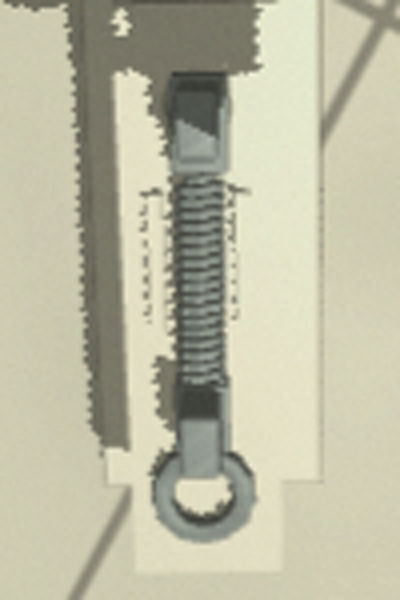

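Run:
```python
from h import *
d=load('w1')
c=lambda x,y:(230+x/4,140+y/4)
L=onz(d,*c(203,494),73); A=onz(d,*c(200,190),83.5);B=onz(d,*c(202,375),83.5)
print(L,A,B)
v=B-A; print('ang',np.degrees(np.arctan2(v[1],v[0])))
w=(L-A)[:2]; u=w/np.linalg.norm(w); print('angLA',np.degrees(np.arctan2(u[1],u[0])))
H=L[:2]-102*u; print('hook',H,'loopgrip',L[:2]-24*u)
# check via projection of tab top corners hook
n=np.array([-u[1],u[0]])
for X,Y,Z in [(-8,-5,100),(8,-5,100),(8,5,100),(-8,5,100),(15,0,80),(-9,0,80),(102-24-8,-5,92),(102-24+8,-5,92)]:
    P=np.r_[H+u*X+n*Y,Z]; q=proj(d,P)[0]; print((X,Y,Z),((q-[230,140])*4).round(0))
d=load('top0'); print(onz(d,378.75,200.6,73),onz(d,399.4,235,95))
```

```text
[ 548.01957809 -225.87789      73.        ] [ 472.9907973  -264.19975082   83.5       ] [ 514.78617687 -242.64842659   83.5       ]
ang 27.27739325190678
angLA 27.056224931662722
hook [ 457.18239793 -272.27408274] loopgrip [ 526.64612393 -236.79464123]
(-8, -5, 100) [175.  92.]
(8, -5, 100) [176. 163.]
(8, 5, 100) [220. 163.]
(-8, 5, 100) [220.  92.]
(15, 0, 80) [200. 176.]
(-9, 0, 80) [200.  76.]
(70, -5, 92) [180. 407.]
(86, -5, 92) [181. 467.]
[ 545.62050778 -226.20514429   73.        ] [ 454.23575443 -268.28403493   95.        ]
```

send_rows(targets=[{"fingers": 0,"tx": -0.008,"ty": -0.008,"tz": -0.03,"wx": 0,"wy": 0,"wz": 0},{"fingers": 0,"tx": -0.0155,"ty": -0.0155,"tz": -0.07,"wx": 0,"wy": 0,"wz": 0},{"fingers": 0,"tx": -0.0155,"ty": -0.0155,"tz": -0.11,"wx": 0,"wy": 0,"wz": 0},{"fingers": 0,"tx": -0.0155,"ty": -0.0155,"tz": -0.14,"wx": 0,"wy": 0,"wz": 0},{"fingers": 0,"tx": -0.0155,"ty": -0.0155,"tz": -0.155,"wx": 0,"wy": 0,"wz": 0},{"fingers": 0,"tx": -0.0155,"ty": -0.0155,"tz": -0.163,"wx": 0,"wy": 0,"wz": 0},{"fingers": 0,"tx": -0.0155,"ty": -0.0155,"tz": -0.168,"wx": 0,"wy": 0,"wz": 0},{"fingers": 0,"tx": -0.0155,"ty": -0.0155,"tz": -0.168,"wx": 0,"wy": 0,"wz": 0}])

```text
t: 3.4
tool_pos: [458.2, -272.1, 82.7]
ee_rot: [-0.234, 0.972, -0.001, 0.0]
wrist_force: [1.0, -0.1, 0.6]
width: 42.8
```

Run:
```python
from h import *
s=st(); print(np.round(s['qpos'],2))
snap('wrist','w2')
```

```text
t 3.4 pos [ 458.2 -272.1   82.7] rot [-0.234  0.972 -0.001  0.   ] F [ 1.  -0.1  0.6] M [ 0.03 -0.03  0.06] w 42.8
[ 1.11  0.72 -1.01  1.93  0.77  0.94  1.75]
```

View pics/w2.png

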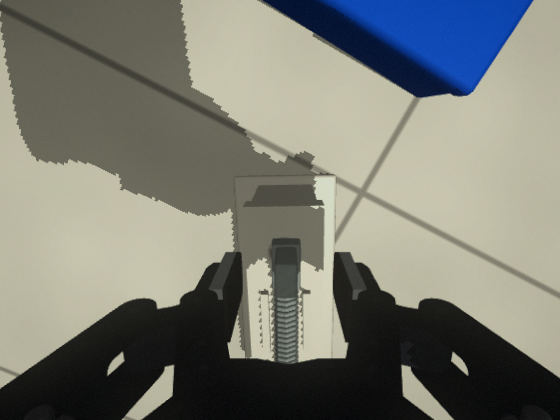

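send_rows(targets=[{"fingers": 0.6,"tx": 0,"ty": 0,"tz": 0,"wx": 0,"wy": 0,"wz": 0},{"fingers": 1,"tx": 0,"ty": 0,"tz": 0,"wx": 0,"wy": 0,"wz": 0},{"fingers": 1,"tx": 0,"ty": 0,"tz": 0,"wx": 0,"wy": 0,"wz": 0},{"fingers": 1,"tx": 0,"ty": 0,"tz": 0,"wx": 0,"wy": 0,"wz": 0},{"fingers": 1,"tx": 0,"ty": 0,"tz": 0,"wx": 0,"wy": 0,"wz": 0}], grip_force=70)

```text
t: 3.95
tool_pos: [458.7, -272.4, 84.0]
ee_rot: [-0.234, 0.972, -0.001, 0.001]
wrist_force: [-0.8, -0.6, 5.4]
width: 8.2
```

Run:
```python
from h import *
s=st(); print(np.round(s['qpos'],2))
```

```text
t 3.95 pos [ 458.7 -272.4   84. ] rot [-0.234  0.972 -0.001  0.001] F [-0.8 -0.6  5.4] M [ 0.03  0.24 -0.  ] w 8.2
[ 1.11  0.72 -1.02  1.93  0.77  0.94  1.75]
```

send_rows(targets=[{"fingers": 1,"tx": 0,"ty": 0,"tz": 0.005,"wx": 0,"wy": 0,"wz": 0},{"fingers": 1,"tx": 0,"ty": 0,"tz": 0.02,"wx": 0,"wy": 0,"wz": 0},{"fingers": 1,"tx": 0,"ty": 0,"tz": 0.045,"wx": 0,"wy": 0,"wz": 0},{"fingers": 1,"tx": 0,"ty": 0,"tz": 0.08,"wx": 0,"wy": 0,"wz": 0},{"fingers": 1,"tx": 0,"ty": 0,"tz": 0.1,"wx": 0,"wy": 0,"wz": 0},{"fingers": 1,"tx": 0,"ty": 0,"tz": 0.1,"wx": 0,"wy": 0,"wz": 0}])

```text
t: 4.55
tool_pos: [460.4, -272.3, 187.6]
ee_rot: [-0.234, 0.972, -0.003, 0.003]
wrist_force: [0.3, 0.5, -1.4]
width: 7.9
```

Run:
```python
from h import *
s=st(); print(np.round(s['qpos'],2))
snap('wrist','w3');snap('scene','s3')
im=cv2.imread('pics/s3.png');cv2.imwrite('pics/s3c.png',cv2.resize(im[100:240,120:280],(685,600),interpolation=cv2.INTER_CUBIC))
```

```text
t 4.55 pos [ 460.4 -272.3  187.6] rot [-0.234  0.972 -0.003  0.003] F [ 0.3  0.5 -1.4] M [-0.02  0.1   0.01] w 7.9
[ 1.19  0.61 -1.13  1.8   0.61  1.12  1.89]
```

View pics/w3.png

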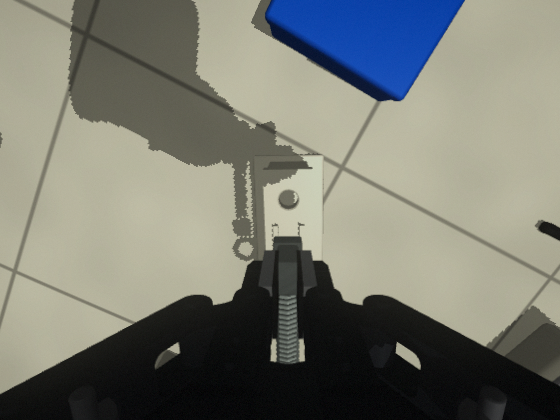

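View pics/s3c.png

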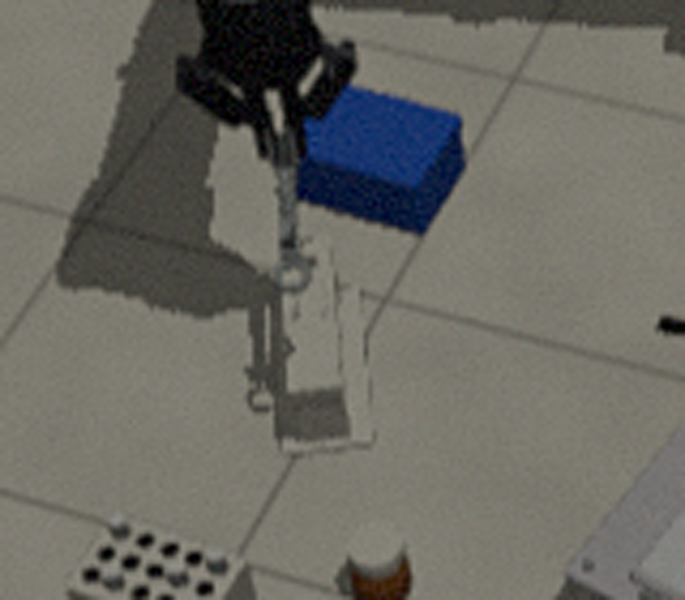

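send_rows(targets=[{"fingers": 1,"tx": 0.0,"ty": 0.015,"tz": 0.02,"wx": 0,"wy": 0,"wz": -6},{"fingers": 1,"tx": 0.005,"ty": 0.04,"tz": 0.04,"wx": 0,"wy": 0,"wz": -14},{"fingers": 1,"tx": 0.01,"ty": 0.07,"tz": 0.06,"wx": 0,"wy": 0,"wz": -22},{"fingers": 1,"tx": 0.015,"ty": 0.1,"tz": 0.07,"wx": 0,"wy": 0,"wz": -30},{"fingers": 1,"tx": 0.02,"ty": 0.13,"tz": 0.07,"wx": 0,"wy": 0,"wz": -38},{"fingers": 1,"tx": 0.025,"ty": 0.16,"tz": 0.07,"wx": 0,"wy": 0,"wz": -46},{"fingers": 1,"tx": 0.03,"ty": 0.19,"tz": 0.07,"wx": 0,"wy": 0,"wz": -54},{"fingers": 1,"tx": 0.035,"ty": 0.22,"tz": 0.07,"wx": 0,"wy": 0,"wz": -62}])

```text
t: 5.45
tool_pos: [492.7, -51.6, 253.2]
ee_rot: [0.303, 0.953, -0.002, -0.002]
wrist_force: [0.8, 0.7, -1.5]
width: 7.8
```

Run:
```python
from h import *
s=st(); print(np.round(s['qpos'],2))
```

```text
t 5.45 pos [492.7 -51.6 253.2] rot [ 0.303  0.953 -0.002 -0.002] F [ 0.8  0.7 -1.5] M [ 0.06  0.05 -0.01] w 7.8
[ 0.68  0.38 -0.89  1.79  0.33  1.13  0.64]
```

send_rows(targets=[{"fingers": 1,"tx": 0.005,"ty": 0.025,"tz": 0,"wx": 0,"wy": 0,"wz": -8},{"fingers": 1,"tx": 0.01,"ty": 0.055,"tz": 0,"wx": 0,"wy": 0,"wz": -16},{"fingers": 1,"tx": 0.015,"ty": 0.085,"tz": 0,"wx": 0,"wy": 0,"wz": -24},{"fingers": 1,"tx": 0.02,"ty": 0.115,"tz": 0,"wx": 0,"wy": 0,"wz": -32},{"fingers": 1,"tx": 0.025,"ty": 0.145,"tz": 0,"wx": 0,"wy": 0,"wz": -40},{"fingers": 1,"tx": 0.03,"ty": 0.17,"tz": 0,"wx": 0,"wy": 0,"wz": -48},{"fingers": 1,"tx": 0.035,"ty": 0.185,"tz": 0,"wx": 0,"wy": 0,"wz": -56},{"fingers": 1,"tx": 0.035,"ty": 0.195,"tz": 0,"wx": 0,"wy": 0,"wz": -64}])

```text
t: 6.25
tool_pos: [527.3, 144.9, 251.7]
ee_rot: [0.763, 0.646, -0.002, -0.003]
wrist_force: [-0.2, -0.7, -2.5]
width: 8.0
```

Run:
```python
from h import *
snap('wrist','w4')
s=st(); print(np.round(s['qpos'],2))
```

```text
t 6.3 pos [526.7 146.5 252. ] rot [ 0.765  0.644 -0.002 -0.004] F [ 0.3  3.2 -1.8] M [ 0.2  -0.    0.01] w 8.0
[ 0.09  0.41 -0.6   1.67  0.24  1.15 -0.74]
```

View pics/w4.png

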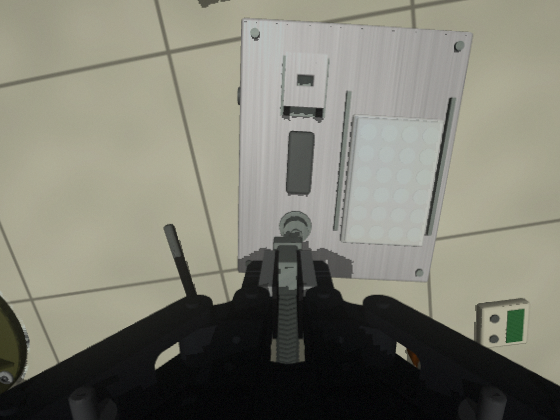

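Run:
```python
from h import *
im=cv2.imread('pics/w4.png')
a=cv2.resize(im[40:140,255:355],(600,600),interpolation=cv2.INTER_CUBIC)
b=cv2.resize(im[190:250,260:330],(700,600),interpolation=cv2.INTER_CUBIC)
cv2.imwrite('pics/c4.png',cv2.convertScaleAbs(a,alpha=1.3))
cv2.imwrite('pics/c5.png',cv2.convertScaleAbs(b,alpha=1.5))
```

```text
(no output)
```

View pics/c4.png

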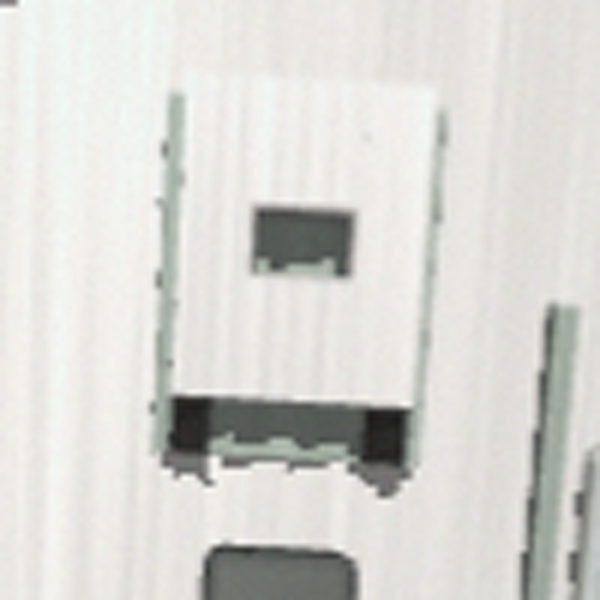

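View pics/c5.png

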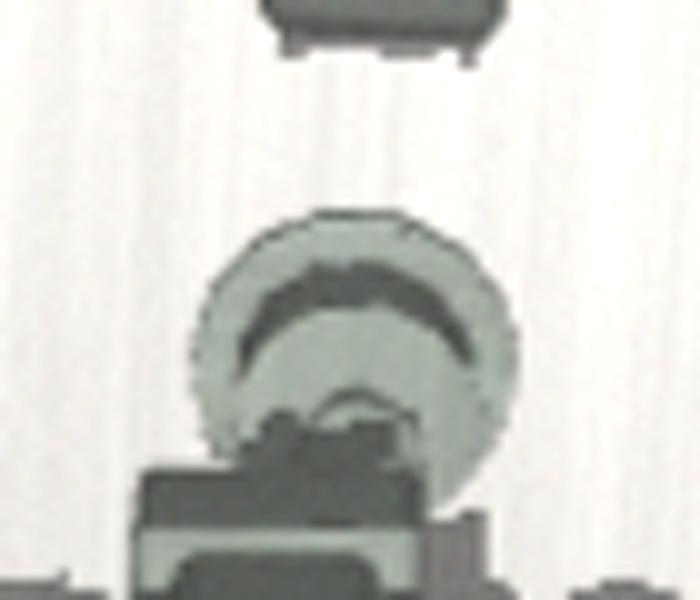

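Run:
```python
from h import *
d=load('w4')
c=lambda x,y:(255+x/6,40+y/6)
pts={k:onz(d,*c(*p),90) for k,p in dict(s1=(183,75),s2=(437,88),s3=(412,410),s4=(172,398),h1=(252,205),h2=(357,208),h3=(352,277),h4=(248,275)).items()}
for k in pts: print(k,pts[k].round(1))
S=sum(pts[k] for k in ['s1','s2','s3','s4'])/4;H=sum(pts[k] for k in ['h1','h2','h3','h4'])/4
print('strip c',S,'hole',H, 'offset',H-S)
w=pts['s4']+pts['s3']-pts['s1']-pts['s2'];print('dir s->post',np.degrees(np.arctan2(w[1],w[0])))
print('sizes',np.linalg.norm(pts['s1']-pts['s2']),np.linalg.norm(pts['s1']-pts['s4']),np.linalg.norm(pts['h1']-pts['h2']),np.linalg.norm(pts['h1']-pts['h4']))
# post: seat disc centre from edges at z 90 ; c5 coords
c5=lambda x,y:(260+x/10,190+y/10)
print('seat L/R',onz(d,*c5(192,370),90),onz(d,*c5(520,370),90),'far',onz(d,*c5(355,210),90))
# deck corner bolts for yaw
print('deck bolts',onz(d,255,34,70),onz(d,458,46,70),onz(d,419,272,70))
dt=load('top0'); 
print('top hole',onz(dt,170+145/5.714,135+348/5.714,90),'post seat',onz(dt,170+456/5.714,135+420/5.714,95))
print('loop/hook dir tool yaw', np.degrees(2*np.arctan2(.644,.765)))
```

```text
s1 [545.2 266.9  90. ]
s2 [580.5 259.3  90. ]
s3 [571.  216.4  90. ]
s4 [536.3 223.9  90. ]
h1 [552.2 248.2  90. ]
h2 [567.  245.3  90. ]
h3 [564.9 236.1  90. ]
h4 [550.1 238.9  90. ]
strip c [558.27586032 241.59076158  90.        ] hole [558.55693777 242.1429076   90.        ] offset [0.28107745 0.55214603 0.        ]
dir s->post -102.09668169896922
sizes 36.088379913779555 43.94229005094682 15.123712929958028 9.530565038796176
seat L/R [513.18937707 113.72841232  90.        ] [544.74215193 108.54063611  90.        ] far [531.43900991 127.15598461  90.        ]
deck bolts [521.17668751 290.13659795  70.        ] [700.32243701 250.62152707  70.        ] [651.89373631  32.06172825  70.        ]
top hole [556.32171825 242.77169926  90.        ] post seat [522.5914678  104.58049537  95.        ]
loop/hook dir tool yaw 80.18336160266473
```

Run:
```python
from h import *
from scipy.spatial.transform import Rotation as R
d=load('w4'); s=robot.read_state()
p=np.array(s['tool_pos']);Rm=R.from_quat(s['ee_rot']).as_matrix();print(Rm.round(3))
# hook frame in tool: x_h=-tool x, z_h=-tool z
def pt(x,y,z,dz=14,dx=0): return p+Rm@np.array([-(x+dx),y,dz-z])
for q in [(-9,-7,10),(-9,7,10),(-9,7,0),(-9,-7,0),(-8,-5,10),(-8,5,10),(-8,-5,30),(-8,5,30),(0,0,-14),(0,0,0)]:
    u=proj(d,pt(*q))[0];print(q,u.round(1))
im=cv2.imread('pics/w4.png');a=cv2.resize(im[225:275,255:325],(840,600),interpolation=cv2.INTER_CUBIC)
cv2.imwrite('pics/c6.png',cv2.resize(cv2.convertScaleAbs(a,alpha=2.2,beta=20),(800,571)))
```

```text
[[ 0.171  0.985 -0.007]
 [ 0.985 -0.171  0.004]
 [ 0.003 -0.008 -1.   ]]
(-9, -7, 10) [270.2 245.8]
(-9, 7, 10) [299.6 246. ]
(-9, 7, 0) [298.9 238.6]
(-9, -7, 0) [271.2 238.4]
(-8, -5, 10) [274.4 247.8]
(-8, 5, 10) [295.3 247.9]
(-8, -5, 30) [272.6 266.1]
(-8, 5, 30) [296.5 266.2]
(0, 0, -14) [285.1 244.8]
(0, 0, 0) [284.9 254.9]
```

View pics/c6.png

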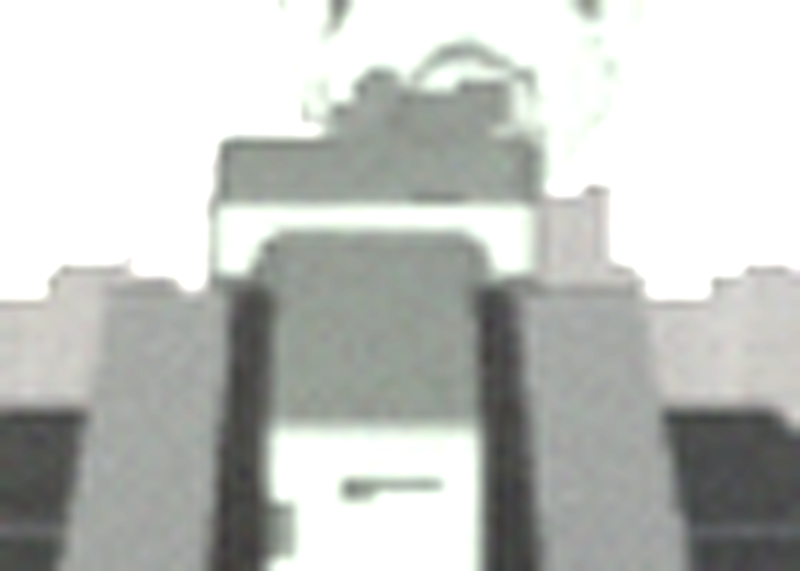

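send_rows(targets=[{"fingers": 1,"tx": 0.008,"ty": 0.025,"tz": 0,"wx": 0,"wy": 0,"wz": -1},{"fingers": 1,"tx": 0.016,"ty": 0.05,"tz": 0,"wx": 0,"wy": 0,"wz": -2},{"fingers": 1,"tx": 0.024,"ty": 0.075,"tz": -0.02,"wx": 0,"wy": 0,"wz": -2.5},{"fingers": 1,"tx": 0.03,"ty": 0.095,"tz": -0.045,"wx": 0,"wy": 0,"wz": -2.5},{"fingers": 1,"tx": 0.03,"ty": 0.095,"tz": -0.08,"wx": 0,"wy": 0,"wz": -2.5},{"fingers": 1,"tx": 0.03,"ty": 0.095,"tz": -0.1,"wx": 0,"wy": 0,"wz": -2.5},{"fingers": 1,"tx": 0.03,"ty": 0.095,"tz": -0.115,"wx": 0,"wy": 0,"wz": -2.5},{"fingers": 1,"tx": 0.03,"ty": 0.095,"tz": -0.118,"wx": 0,"wy": 0,"wz": -2.5}])

```text
t: 7.1
tool_pos: [555.2, 239.9, 130.8]
ee_rot: [0.778, 0.628, -0.004, -0.005]
wrist_force: [0.2, -0.7, -2.1]
width: 8.0
```

send_rows(targets=[{"fingers": 1,"tx": 0,"ty": 0,"tz": 0,"wx": 0,"wy": 0,"wz": 0},{"fingers": 1,"tx": 0,"ty": 0,"tz": 0,"wx": 0,"wy": 0,"wz": 0}])

```text
t: 7.3
tool_pos: [555.2, 239.5, 130.9]
ee_rot: [0.778, 0.628, -0.005, -0.005]
wrist_force: [-0.1, 1.2, -2.2]
width: 8.1
```

Run:
```python
from h import *
s=st(); print(np.round(s['qpos'],2))
d=snap('wrist','w5');snap('scene','s5')
im=cv2.imread('pics/s5.png');cv2.imwrite('pics/s5c.png',cv2.resize(im[180:260,250:350],(750,600),interpolation=cv2.INTER_CUBIC))
```

```text
t 7.3 pos [555.2 239.5 130.9] rot [ 0.778  0.628 -0.005 -0.005] F [-0.1  1.2 -2.2] M [0.06 0.01 0.03] w 8.1
[-0.11  0.61 -0.54  1.68  0.36  0.96 -1.  ]
```

View pics/w5.png

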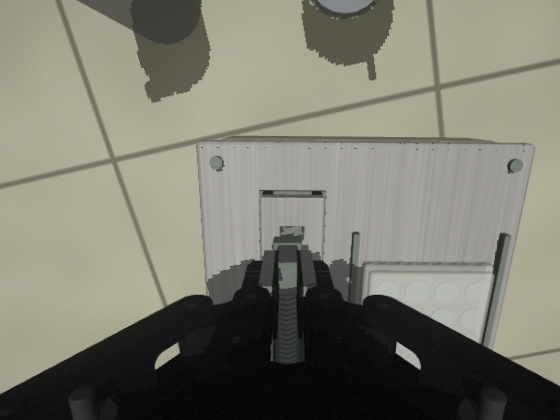

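View pics/s5c.png

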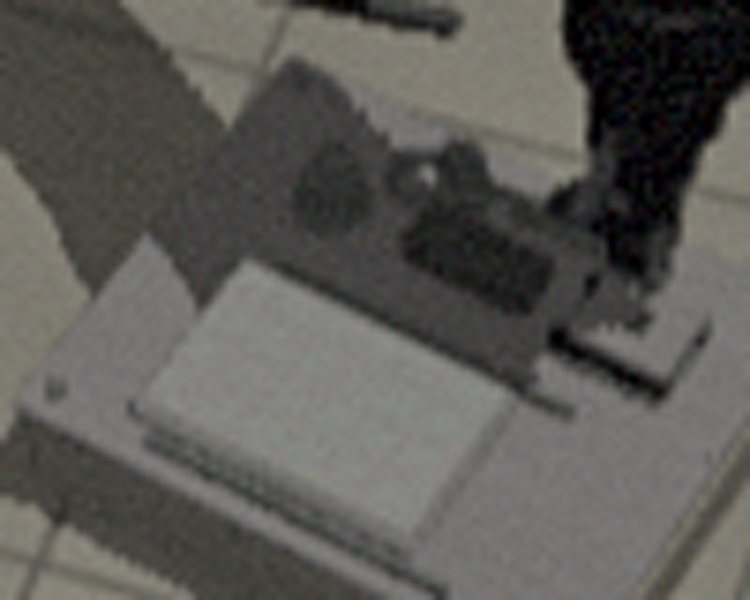

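Run:
```python
from h import *
im=cv2.imread('pics/w5.png');a=cv2.resize(im[180:280,245:345],(600,600),interpolation=cv2.INTER_CUBIC)
cv2.imwrite('pics/c7.png',cv2.convertScaleAbs(a,alpha=1.6,beta=10))
```

View pics/c7.png

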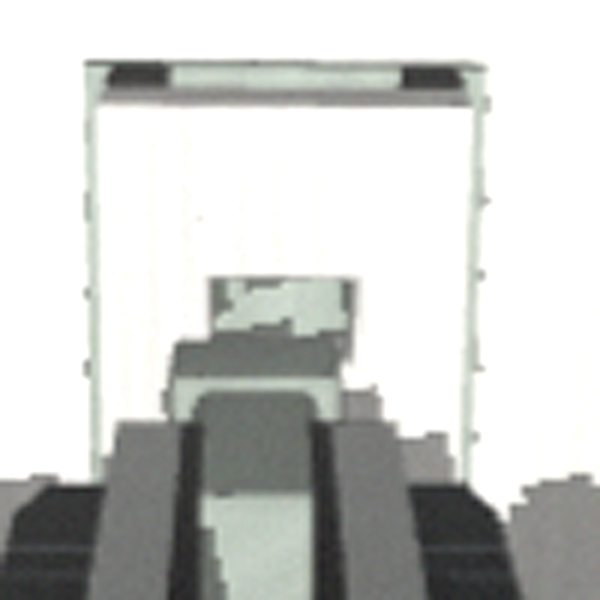

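Run:
```python
from h import *
d=load('w5')
c=lambda x,y:(245+x/6,180+y/6)
l=np.array([np.cos(np.radians(-102.2)),np.sin(np.radians(-102.2)),0]); n=np.array([-l[1],l[0],0])
hf=onz(d,*c(282.5,278),90); sf=onz(d,*c(285,105),90)
sl=onz(d,*c(98,105),90);sr=onz(d,*c(472,105),90); e=sr-sl; print('strip edge ang',np.degrees(np.arctan2(e[1],e[0]))-90,np.linalg.norm(e), 'hole-strip',(hf-sf)@l)
ha=hf+4.3*l; hb=sf+22*l
bl=onz(d,*c(173,341),116.9);br=onz(d,*c(345,341),116.9);be=br-bl;print('block ang',np.degrees(np.arctan2(be[1],be[0]))-90,np.linalg.norm(be))
hook=(bl+br)/2+9*l
print('hole',ha,hb,'hook',hook)
for h in(ha,hb): print('hook to hole: along line to post',((h-hook)@l).round(2),'across n',((h-hook)@n).round(2),'xy',(h-hook)[:2].round(2))
```

```text
strip edge ang -102.02510016387345 35.68725106403045 hole-strip 17.39589558921559
block ang -101.92745380349366 14.488828190318602
hole [558.57157444 242.45910542  90.        ] [558.67500169 242.12561263  90.        ] hook [556.33067406 241.66124471 116.9       ]
hook to hole: along line to post -1.25 across n 2.02 xy [2.24 0.8 ]
hook to hole: along line to post -0.95 across n 2.19 xy [2.34 0.46]
```

send_rows(targets=[{"fingers": 1,"tx": 0.0011,"ty": 0.0003,"tz": -0.003,"wx": 0,"wy": -0.8,"wz": 0},{"fingers": 1,"tx": 0.0022,"ty": 0.0006,"tz": -0.006,"wx": 0,"wy": -0.8,"wz": 0},{"fingers": 1,"tx": 0.0022,"ty": 0.0006,"tz": -0.009,"wx": 0,"wy": -0.8,"wz": 0},{"fingers": 1,"tx": 0.0022,"ty": 0.0006,"tz": -0.01,"wx": 0,"wy": -0.8,"wz": 0}])

```text
t: 7.8
tool_pos: [557.6, 240.4, 121.2]
ee_rot: [0.778, 0.628, 0.001, -0.0]
wrist_force: [-0.5, 0.7, -2.3]
width: 8.3
```

Run:
```python
from h import *
s=st()
```

```text
t 7.8 pos [557.6 240.4 121.2] rot [ 0.778  0.628  0.001 -0.   ] F [-0.5  0.7 -2.3] M [ 0.07 -0.01  0.08] w 8.3
```

send_rows(targets=[{"fingers": 1,"tx": 0,"ty": 0,"tz": -0.001,"wx": 0,"wy": 0,"wz": 0},{"fingers": 1,"tx": 0,"ty": 0,"tz": -0.002,"wx": 0,"wy": 0,"wz": 0},{"fingers": 1,"tx": 0,"ty": 0,"tz": -0.003,"wx": 0,"wy": 0,"wz": 0},{"fingers": 1,"tx": 0,"ty": 0,"tz": -0.0035,"wx": 0,"wy": 0,"wz": 0}])

```text
t: 8.2
tool_pos: [557.6, 240.4, 117.6]
ee_rot: [0.778, 0.628, 0.001, -0.0]
wrist_force: [0.2, -0.5, -2.9]
width: 8.0
```

Run:
```python
from h import *
s=st()
```

```text
t 8.2 pos [557.6 240.4 117.6] rot [ 0.778  0.628  0.001 -0.   ] F [ 0.2 -0.5 -2.9] M [ 0.06 -0.04 -0.04] w 8.0
```

send_rows(targets=[{"fingers": 1,"tx": 0,"ty": 0,"tz": -0.0007,"wx": 0,"wy": 0,"wz": 0},{"fingers": 1,"tx": 0,"ty": 0,"tz": -0.0014,"wx": 0,"wy": 0,"wz": 0},{"fingers": 1,"tx": 0,"ty": 0,"tz": -0.002,"wx": 0,"wy": 0,"wz": 0}])

```text
t: 8.5
tool_pos: [557.6, 240.5, 115.5]
ee_rot: [0.778, 0.628, 0.001, -0.0]
wrist_force: [-0.8, 0.6, -1.7]
width: 7.9
```

Run:
```python
from h import *
s=st()
```

```text
t 8.5 pos [557.6 240.5 115.5] rot [ 0.778  0.628  0.001 -0.   ] F [-0.8  0.6 -1.7] M [ 0.13 -0.03  0.02] w 7.9
```

send_rows(targets=[{"fingers": 1,"tx": 0,"ty": 0,"tz": -0.0007,"wx": 0,"wy": 0,"wz": 0},{"fingers": 1,"tx": 0,"ty": 0,"tz": -0.0014,"wx": 0,"wy": 0,"wz": 0},{"fingers": 1,"tx": 0,"ty": 0,"tz": -0.002,"wx": 0,"wy": 0,"wz": 0}])

```text
t: 8.8
tool_pos: [557.6, 240.4, 113.4]
ee_rot: [0.778, 0.628, 0.001, -0.0]
wrist_force: [1.0, -0.5, -2.7]
width: 7.8
```

Run:
```python
from h import *
s=st()
```

```text
t 8.8 pos [557.6 240.4 113.4] rot [ 0.778  0.628  0.001 -0.   ] F [ 1.  -0.5 -2.7] M [0.11 0.   0.03] w 7.8
```

send_rows(targets=[{"fingers": 1,"tx": 0,"ty": 0,"tz": -0.001,"wx": 0,"wy": 0,"wz": 0},{"fingers": 1,"tx": 0,"ty": 0,"tz": -0.002,"wx": 0,"wy": 0,"wz": 0},{"fingers": 1,"tx": 0,"ty": 0,"tz": -0.003,"wx": 0,"wy": 0,"wz": 0}])

```text
t: 9.1
tool_pos: [557.6, 240.4, 110.4]
ee_rot: [0.778, 0.628, 0.001, -0.0]
wrist_force: [0.7, -0.0, -2.2]
width: 7.7
```

Run:
```python
from h import *
s=st()
```

```text
t 9.1 pos [557.6 240.4 110.4] rot [ 0.778  0.628  0.001 -0.   ] F [ 0.7 -0.  -2.2] M [0.05 0.01 0.01] w 7.7
```

send_rows(targets=[{"fingers": 1,"tx": 0,"ty": 0,"tz": -0.001,"wx": 0,"wy": 0,"wz": 0},{"fingers": 1,"tx": 0,"ty": 0,"tz": -0.002,"wx": 0,"wy": 0,"wz": 0},{"fingers": 1,"tx": 0,"ty": 0,"tz": -0.003,"wx": 0,"wy": 0,"wz": 0},{"fingers": 1,"tx": 0,"ty": 0,"tz": -0.004,"wx": 0,"wy": 0,"wz": 0}])

```text
t: 9.5
tool_pos: [557.7, 240.5, 106.4]
ee_rot: [0.778, 0.628, 0.001, -0.0]
wrist_force: [-0.0, -0.1, -1.6]
width: 8.1
```

Run:
```python
from h import *
s=st()
d=snap('wrist','w6');snap('scene','s6')
im=cv2.imread('pics/s6.png');cv2.imwrite('pics/s6c.png',cv2.convertScaleAbs(cv2.resize(im[180:260,250:350],(750,600),interpolation=cv2.INTER_CUBIC),alpha=1.5))
im=cv2.imread('pics/w6.png');a=cv2.resize(im[180:280,245:345],(600,600),interpolation=cv2.INTER_CUBIC)
cv2.imwrite('pics/c8.png',cv2.convertScaleAbs(a,alpha=1.6,beta=10))
```

```text
t 9.5 pos [557.7 240.5 106.4] rot [ 0.778  0.628  0.001 -0.   ] F [-0.  -0.1 -1.6] M [ 0.04 -0.02 -0.01] w 8.1
```

View pics/c8.png

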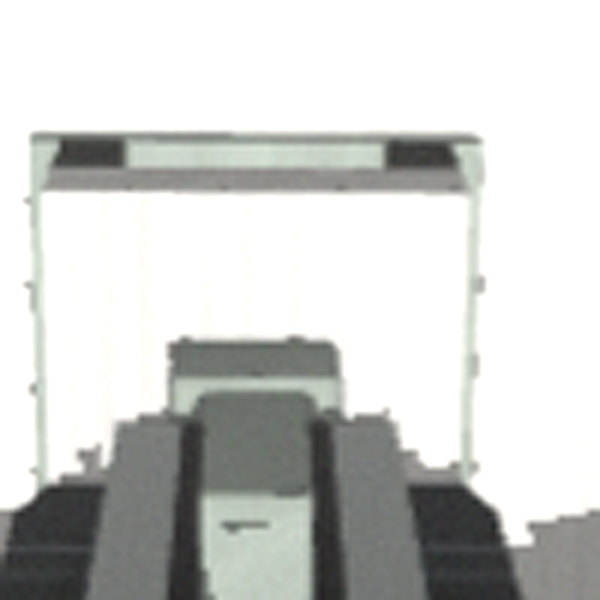

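View pics/s6c.png

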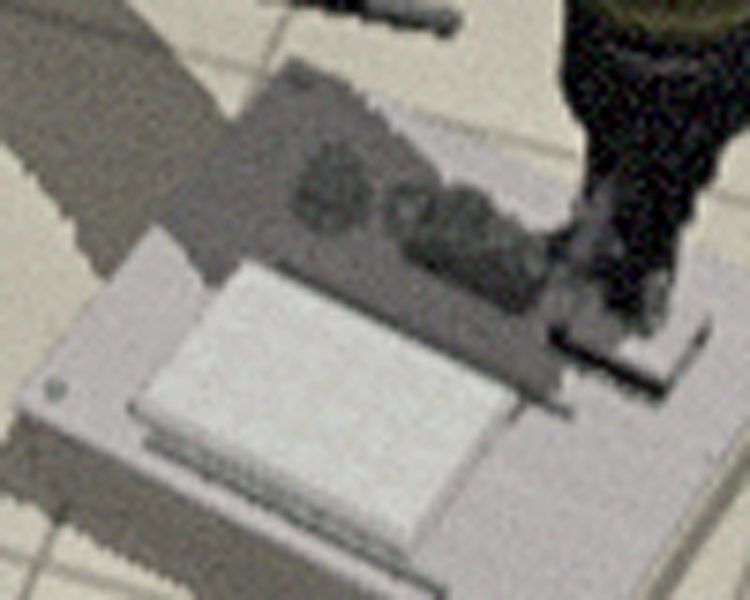

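send_rows(targets=[{"fingers": 1,"tx": 0,"ty": 0,"tz": -0.0008,"wx": 0,"wy": 0,"wz": 0},{"fingers": 1,"tx": 0,"ty": 0,"tz": -0.0016,"wx": 0,"wy": 0,"wz": 0},{"fingers": 1,"tx": 0,"ty": 0,"tz": -0.002,"wx": 0,"wy": 0,"wz": 0}])

```text
t: 9.9
tool_pos: [557.6, 240.5, 104.2]
ee_rot: [0.778, 0.628, 0.001, -0.0]
wrist_force: [-0.5, 0.6, -1.5]
width: 8.0
```

Run:
```python
from h import *
s=st()
```

```text
t 9.9 pos [557.6 240.5 104.2] rot [ 0.778  0.628  0.001 -0.   ] F [-0.5  0.6 -1.5] M [ 0.05 -0.04 -0.01] w 8.0
```

send_rows(targets=[{"fingers": 1,"tx": 0,"ty": 0,"tz": -0.0006,"wx": 0,"wy": 0,"wz": 0},{"fingers": 1,"tx": 0,"ty": 0,"tz": -0.001,"wx": 0,"wy": 0,"wz": 0},{"fingers": 1,"tx": 0,"ty": 0,"tz": -0.001,"wx": 0,"wy": 0,"wz": 0}])

```text
t: 10.2
tool_pos: [557.7, 240.5, 103.5]
ee_rot: [0.778, 0.628, 0.001, 0.0]
wrist_force: [-0.6, -0.0, 2.2]
width: 8.2
```

Run:
```python
from h import *
s=st()
```

```text
t 10.2 pos [557.7 240.5 103.5] rot [0.778 0.628 0.001 0.   ] F [-0.6 -0.   2.2] M [-0.08  0.23  0.01] w 8.2
```

send_rows(targets=[{"fingers": 0.5,"tx": 0,"ty": 0,"tz": 0,"wx": 0,"wy": 0,"wz": 0},{"fingers": 0.2,"tx": 0,"ty": 0,"tz": 0,"wx": 0,"wy": 0,"wz": 0},{"fingers": 0.2,"tx": 0,"ty": 0,"tz": 0.005,"wx": 0,"wy": 0,"wz": 0},{"fingers": 0.2,"tx": 0,"ty": 0,"tz": 0.03,"wx": 0,"wy": 0,"wz": 0},{"fingers": 0.2,"tx": -0.002,"ty": -0.01,"tz": 0.07,"wx": 0,"wy": 0,"wz": 0},{"fingers": 0.2,"tx": -0.008,"ty": -0.04,"tz": 0.11,"wx": 0,"wy": 0,"wz": 0},{"fingers": 0.2,"tx": -0.015,"ty": -0.07,"tz": 0.13,"wx": 0,"wy": 0,"wz": 0},{"fingers": 0.2,"tx": -0.018,"ty": -0.08,"tz": 0.13,"wx": 0,"wy": 0,"wz": 0}])

```text
t: 11.0
tool_pos: [541.0, 157.9, 236.9]
ee_rot: [0.779, 0.627, 0.003, 0.002]
wrist_force: [0.8, 0.1, 0.3]
width: 33.9
```

Run:
```python
from h import *
s=st();print(np.round(s['qpos'],2))
d=snap('wrist','w7')
```

```text
t 11.0 pos [541.  157.9 236.9] rot [0.779 0.627 0.003 0.002] F [0.8 0.1 0.3] M [-0.03  0.02  0.02] w 33.9
[ 0.06  0.44 -0.59  1.66  0.27  1.11 -0.82]
```

View pics/w7.png

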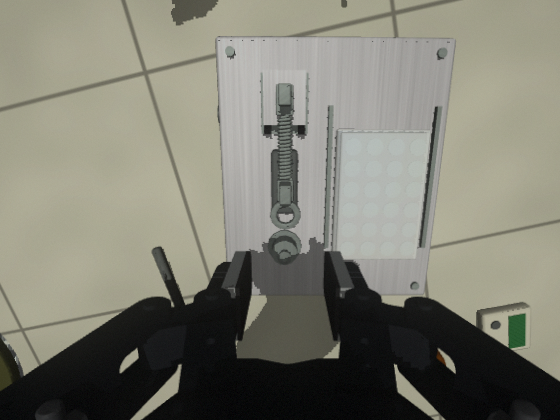

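Run:
```python
from h import *
im=cv2.imread('pics/w7.png');a=cv2.resize(im[70:270,225:345],(480,800),interpolation=cv2.INTER_CUBIC)
a=cv2.resize(im[175:265,240:330],(600,600),interpolation=cv2.INTER_CUBIC)
cv2.imwrite('pics/c9.png',cv2.convertScaleAbs(a,alpha=1.2,beta=10))
a=cv2.resize(im[70:190,235:335],(500,600),interpolation=cv2.INTER_CUBIC)
cv2.imwrite('pics/c10.png',cv2.convertScaleAbs(a,alpha=1.2,beta=10))
```

```text
(no output)
```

View pics/c9.png

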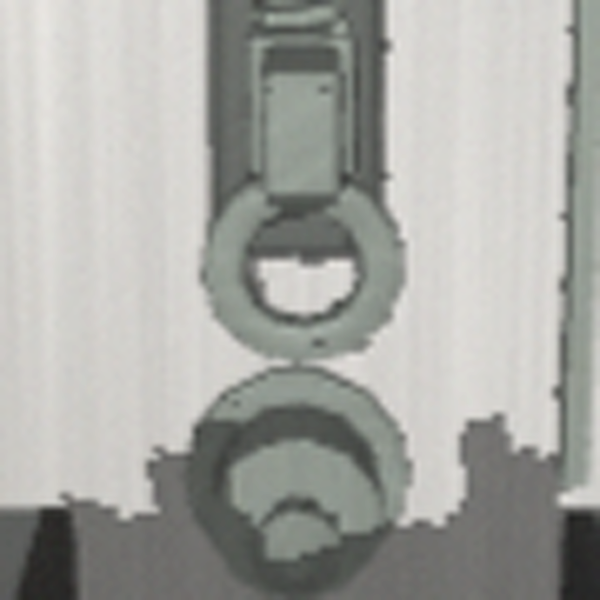

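View pics/c10.png

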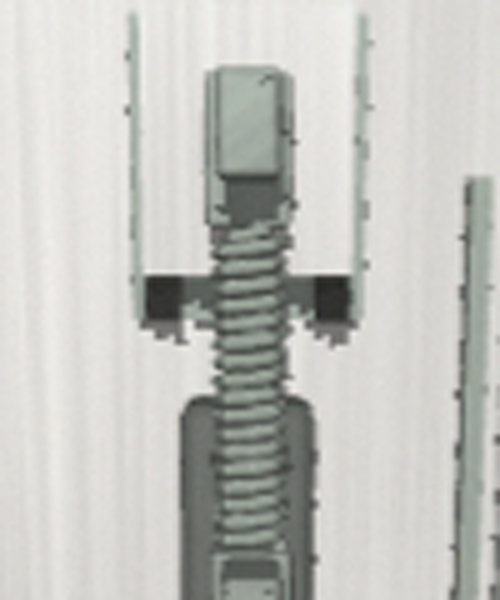

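send_rows(targets=[{"fingers": 0.2,"tx": -0.005,"ty": -0.03,"tz": -0.01,"wx": 0,"wy": 0,"wz": 0},{"fingers": 0.2,"tx": -0.01,"ty": -0.06,"tz": -0.03,"wx": 0,"wy": 0,"wz": 0},{"fingers": 0.2,"tx": -0.02,"ty": -0.09,"tz": -0.05,"wx": 0,"wy": 0,"wz": 0},{"fingers": 0.2,"tx": -0.02,"ty": -0.09,"tz": -0.05,"wx": 0,"wy": 0,"wz": 0}])

```text
t: 11.45
tool_pos: [517.1, 62.4, 181.2]
ee_rot: [0.781, 0.625, -0.002, 0.0]
wrist_force: [0.3, -0.7, 0.3]
width: 34.0
```

Run:
```python
from h import *
s=st();print(np.round(s['qpos'],2))
d=snap('wrist','w8')
```

```text
t 11.45 pos [517.1  62.4 181.2] rot [ 0.781  0.625 -0.002  0.   ] F [ 0.3 -0.7  0.3] M [ 0.01 -0.04  0.01] w 34.0
[ 0.22  0.44 -0.57  1.84  0.29  0.95 -0.69]
```

View pics/w8.png

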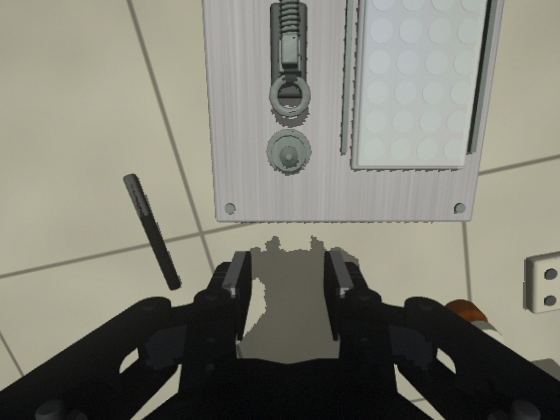

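Run:
```python
from h import *
im=cv2.imread('pics/w8.png');a=cv2.resize(im[70:180,235:345],(600,600),interpolation=cv2.INTER_CUBIC)
cv2.imwrite('pics/c11.png',cv2.convertScaleAbs(a,alpha=1.2,beta=10))
a=cv2.resize(im[120:180,260:320],(600,600),interpolation=cv2.INTER_CUBIC)
cv2.imwrite('pics/c12.png',cv2.convertScaleAbs(a,alpha=1.6,beta=10))
```

```text
(no output)
```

View pics/c11.png

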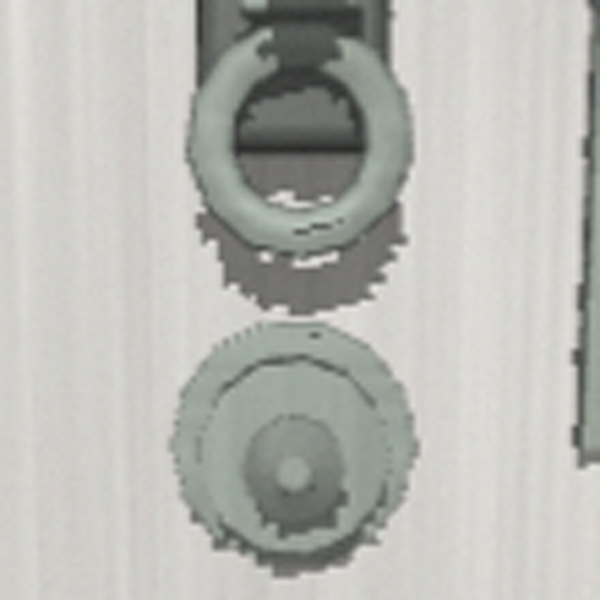

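View pics/c12.png

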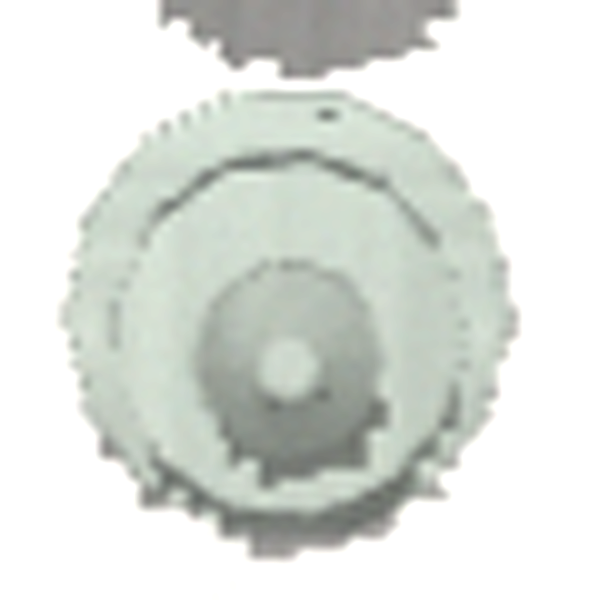

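Run:
```python
from h import *
d=load('w8'); d7=load('w7');d4=load('w4')
l=np.array([np.cos(np.radians(-102.2)),np.sin(np.radians(-102.2)),0]); n=np.array([-l[1],l[0],0])
T=onz(d,288.8,156.8,106);S=onz(d,289.2,153.5,90);L=onz(d,290,96,95)
sl=onz(d,260+12.5,153.5,90);sr=onz(d,260+46,153.5,90);print('seat w',np.linalg.norm(sl-sr))
l1=onz(d,235+187/5.4545,96,94);l2=onz(d,235+412/5.4545,96,94);print('loop w',np.linalg.norm(l1-l2))
print('w8 tip',T,'seat',S,'loop',L)
c9=lambda x,y:(240+x/6.667,175+y/6.667)
L7=onz(d7,*c9(304,263),95);H7t=[onz(d7,235+x/5,70+y/5,120) for x,y in [(220,68),(278,68),(278,175),(220,175)]]
S7=onz(d7,*c9(305,480),90)
print('w7 loop',L7,'hook tab top c',np.mean(H7t,0),'seat?',S7)
for nm,a,b in [('loop->tip w8',L,T),('loop->seat w8',L,S)]:
    print(nm,((b-a)@l).round(1),((b-a)@n).round(1))
P=np.array([557.7,240.5,0])-0*l
# hook = TCP at release (+0.9 outward)
for nm,b in [('loop8',L),('tip8',T),('seat8',S),('loop7',L7)]: print(nm,((b-P)@l).round(1),((b-P)@n).round(1))
dt=load('top0');t=snap('scene','s8')
```

```text
seat w 23.580411005876673
loop w 27.28607100209284
w8 tip [528.00346419 105.46135664 106.        ] seat [528.41009752 105.81997478  90.        ] loop [537.23891374 142.91565419  95.        ]
w7 loop [537.80584159 144.13885572  95.        ] hook tab top c [558.97885952 242.71839675 120.        ] seat? [530.71530626 111.43542785  90.        ]
loop->tip w8 38.6 -1.1
loop->seat w8 38.1 -0.8
loop8 99.7 0.6
tip8 138.3 -0.5
seat8 137.8 -0.2
loop7 98.4 0.9
```

send_rows(targets=[{"fingers": 0.2,"tx": 0.007,"ty": 0.03,"tz": 0,"wx": 0,"wy": 0,"wz": 0.4},{"fingers": 0.2,"tx": 0.015,"ty": 0.065,"tz": 0,"wx": 0,"wy": 0,"wz": 0.4},{"fingers": 0.2,"tx": 0.0225,"ty": 0.095,"tz": -0.015,"wx": 0,"wy": 0,"wz": 0.4},{"fingers": 0.2,"tx": 0.0243,"ty": 0.103,"tz": -0.035,"wx": 0,"wy": 0,"wz": 0.4},{"fingers": 0.2,"tx": 0.0243,"ty": 0.103,"tz": -0.055,"wx": 0,"wy": 0,"wz": 0.4},{"fingers": 0.2,"tx": 0.0243,"ty": 0.103,"tz": -0.058,"wx": 0,"wy": 0,"wz": 0.4},{"fingers": 0.2,"tx": 0.0243,"ty": 0.103,"tz": -0.058,"wx": 0,"wy": 0,"wz": 0.4}])

```text
t: 12.25
tool_pos: [543.5, 171.6, 125.6]
ee_rot: [0.777, 0.629, 0.001, 0.0]
wrist_force: [-0.8, 0.2, -0.2]
width: 34.1
```

Run:
```python
from h import *
s=st();print(np.round(s['qpos'],2))
d=snap('wrist','w9')
im=cv2.imread('pics/w9.png');a=cv2.resize(im[160:310,210:370],(640,600),interpolation=cv2.INTER_CUBIC)
cv2.imwrite('pics/c13.png',cv2.convertScaleAbs(a,alpha=1.6,beta=10))
```

```text
t 12.25 pos [543.5 171.6 125.6] rot [0.777 0.629 0.001 0.   ] F [-0.8  0.2 -0.2] M [-0.05  0.02  0.01] w 34.1
[-0.    0.57 -0.54  1.79  0.36  0.88 -0.91]
```

View pics/c13.png

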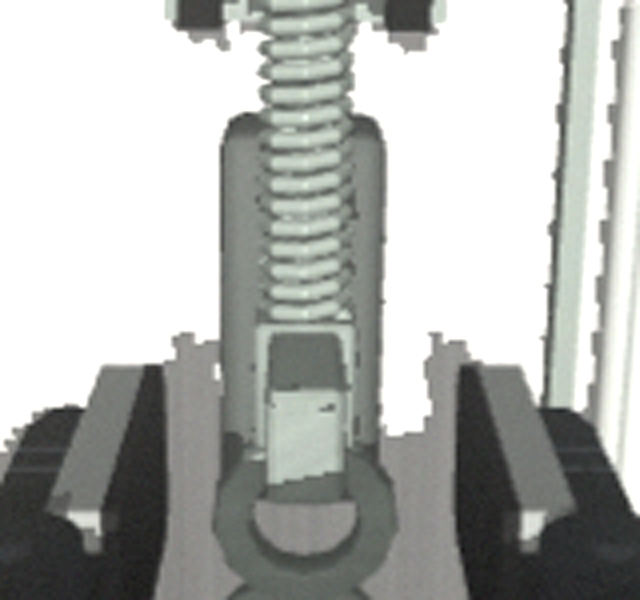

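Run:
```python
from h import *
d=load('w9');s=robot.read_state();p=np.array(s['tool_pos'])
l=np.array([np.cos(np.radians(-102.2)),np.sin(np.radians(-102.2)),0]); n=np.array([-l[1],l[0],0])
c=lambda x,y:(210+x/4,160+y/4)
for nm,q,z in [('tabback',(305,390),119.7),('tabfront',(306,487),119.7),('blockback',(305,325),99.7),('loopc',(306,522),95)]:
    P=onz(d,*c(*q),z); print(nm,P.round(1),'rel tcp l,n',((P-p)@l).round(1),((P-p)@n).round(1))
```

```text
tabback [544.1 175.1 119.7] rel tcp l,n -3.8 -0.6
tabfront [541.5 162.3 119.7] rel tcp l,n 9.4 -0.5
blockback [544.2 175.9  99.7] rel tcp l,n -4.5 -0.7
loopc [537.6 143.9  95. ] rel tcp l,n 28.1 -0.5
```

send_rows(targets=[{"fingers": 0.2,"tx": -0.0014,"ty": -0.0043,"tz": -0.005,"wx": 0,"wy": 0,"wz": 0},{"fingers": 0.2,"tx": -0.0014,"ty": -0.0043,"tz": -0.013,"wx": 0,"wy": 0,"wz": 0},{"fingers": 0.2,"tx": -0.0014,"ty": -0.0043,"tz": -0.0195,"wx": 0,"wy": 0,"wz": 0},{"fingers": 0.5,"tx": -0.0014,"ty": -0.0043,"tz": -0.0205,"wx": 0,"wy": 0,"wz": 0},{"fingers": 0.7,"tx": -0.0014,"ty": -0.0043,"tz": -0.0205,"wx": 0,"wy": 0,"wz": 0},{"fingers": 1,"tx": -0.0014,"ty": -0.0043,"tz": -0.0205,"wx": 0,"wy": 0,"wz": 0},{"fingers": 1,"tx": -0.0014,"ty": -0.0043,"tz": -0.0205,"wx": 0,"wy": 0,"wz": 0},{"fingers": 1,"tx": -0.0014,"ty": -0.0043,"tz": -0.0205,"wx": 0,"wy": 0,"wz": 0}], grip_force=100)

```text
t: 13.1
tool_pos: [542.6, 167.0, 106.0]
ee_rot: [0.777, 0.629, 0.002, 0.0]
wrist_force: [-0.5, -0.4, 0.3]
width: 6.9
```

Run:
```python
from h import *
s=st();print(np.round(s['qpos'],2))
```

```text
t 13.1 pos [542.6 167.  106. ] rot [0.777 0.629 0.002 0.   ] F [-0.5 -0.4  0.3] M [-0.1   0.19  0.03] w 6.9
[-0.01  0.58 -0.52  1.82  0.38  0.84 -0.93]
```

```bash
cat > plan.py <<'E'
from h import *
l=np.array([-9.0,-37.2,0]);l/=np.linalg.norm(l); z=np.array([0,0,1.]); a=np.cross(l,z)
T0=np.array([542.6,167.0,106.0]); A=66.;B=9.;C=92.;E_=-4.
hinge=T0-A*l-B*z
def pose(th,D):
    t=np.radians(th); s=(C+D+E_*np.sin(t))/np.cos(t)-C
    return hinge+(A+s)*(np.cos(t)*l+np.sin(t)*z)+B*(np.cos(t)*z-np.sin(t)*l)
def cent(th,D):
    t=np.radians(th); s=(C+D+E_*np.sin(t))/np.cos(t)-C
    return s,hinge[2]+(C+s)*np.sin(t)+E_*np.cos(t)-3
def rows(lst,cur):
    for th,D in lst: print((th,D),'tcp',pose(th,D).round(1),'d',(pose(th,D)-cur).round(1),'rot',(th*a).round(2),'s,under',np.round(cent(th,D),1))
E
python3 - <<'E'
from plan import *
rows([(0,3),(0,6),(2,6),(4,6),(6,6),(8.5,6),(8.5,12),(8.5,18),(8.5,24),(8.5,30),(8.5,35),(8.5,38.3),(6,38.3),(4,38.3),(2,38.3),(0,38.3)],T0)
E
```

```text
(0, 3) tcp [541.9 164.1 106. ] d [-0.7 -2.9  0. ] rot [-0.  0.  0.] s,under [ 3. 90.]
(0, 6) tcp [541.2 161.2 106. ] d [-1.4 -5.8  0. ] rot [-0.  0.  0.] s,under [ 6. 90.]
(2, 6) tcp [541.3 161.6 108.5] d [-1.3 -5.4  2.5] rot [-1.94  0.47  0.  ] s,under [ 5.9 93.4]
(4, 6) tcp [541.4 162.  111. ] d [-1.2 -5.   5. ] rot [-3.89  0.94  0.  ] s,under [ 6.  96.8]
(6, 6) tcp [541.5 162.4 113.5] d [-1.1 -4.6  7.5] rot [-5.83  1.41  0.  ] s,under [  6.1 100.3]
(8.5, 6) tcp [541.6 162.8 116.6] d [-1.  -4.2 10.6] rot [-8.26  2.    0.  ] s,under [  6.5 104.6]
(8.5, 12) tcp [540.2 156.9 117.5] d [ -2.4 -10.1  11.5] rot [-8.26  2.    0.  ] s,under [ 12.6 105.5]
(8.5, 18) tcp [538.8 151.1 118.4] d [ -3.8 -15.9  12.4] rot [-8.26  2.    0.  ] s,under [ 18.6 106.4]
(8.5, 24) tcp [537.3 145.3 119.3] d [ -5.3 -21.7  13.3] rot [-8.26  2.    0.  ] s,under [ 24.7 107.3]
(8.5, 30) tcp [535.9 139.4 120.2] d [ -6.7 -27.6  14.2] rot [-8.26  2.    0.  ] s,under [ 30.8 108.2]
(8.5, 35) tcp [534.8 134.6 121. ] d [ -7.8 -32.4  15. ] rot [-8.26  2.    0.  ] s,under [ 35.8 108.9]
(8.5, 38.3) tcp [534.  131.4 121.4] d [ -8.6 -35.6  15.4] rot [-8.26  2.    0.  ] s,under [ 39.1 109.4]
(6, 38.3) tcp [533.9 131.  116.9] d [ -8.7 -36.   10.9] rot [-5.83  1.41  0.  ] s,under [ 38.6 103.7]
(4, 38.3) tcp [533.8 130.6 113.3] d [ -8.8 -36.4   7.3] rot [-3.89  0.94  0.  ] s,under [38.3 99.1]
(2, 38.3) tcp [533.7 130.2 109.6] d [ -8.9 -36.8   3.6] rot [-1.94  0.47  0.  ] s,under [38.2 94.5]
(0, 38.3) tcp [533.6 129.8 106. ] d [ -9.  -37.2   0. ] rot [-0.  0.  0.] s,under [38.3 90. ]
```

send_rows(targets=[{"fingers": 1,"tx": -0.0007,"ty": -0.0029,"tz": 0.0005,"wx": 0,"wy": 0,"wz": 0},{"fingers": 1,"tx": -0.0014,"ty": -0.0058,"tz": 0.0005,"wx": 0,"wy": 0,"wz": 0},{"fingers": 1,"tx": -0.0014,"ty": -0.0058,"tz": 0.0005,"wx": 0,"wy": 0,"wz": 0}])

```text
t: 13.4
tool_pos: [541.4, 161.7, 106.7]
ee_rot: [0.777, 0.629, 0.002, 0.0]
wrist_force: [1.4, 2.7, -1.0]
width: 6.8
```

Run:
```python
from plan import *
s=st()
rows([(2,6),(4,6),(6,6),(8.5,6),(8.5,12)],np.array(s['tool_pos']))
```

```text
t 13.4 pos [541.4 161.7 106.7] rot [0.777 0.629 0.002 0.   ] F [ 1.4  2.7 -1. ] M [ 0.75 -0.15  0.04] w 6.8
(2, 6) tcp [541.3 161.6 108.5] d [-0.1 -0.1  1.8] rot [-1.94  0.47  0.  ] s,under [ 5.9 93.4]
(4, 6) tcp [541.4 162.  111. ] d [0.  0.3 4.3] rot [-3.89  0.94  0.  ] s,under [ 6.  96.8]
(6, 6) tcp [541.5 162.4 113.5] d [0.1 0.6 6.8] rot [-5.83  1.41  0.  ] s,under [  6.1 100.3]
(8.5, 6) tcp [541.6 162.8 116.6] d [0.2 1.1 9.9] rot [-8.26  2.    0.  ] s,under [  6.5 104.6]
(8.5, 12) tcp [540.2 156.9 117.5] d [-1.2 -4.8 10.8] rot [-8.26  2.    0.  ] s,under [ 12.6 105.5]
```

send_rows(targets=[{"fingers": 1,"tx": 0,"ty": 0,"tz": 0.0018,"wx": -1.95,"wy": 0.47,"wz": 0},{"fingers": 1,"tx": 0,"ty": 0.0003,"tz": 0.0043,"wx": -3.9,"wy": 0.94,"wz": 0},{"fingers": 1,"tx": 0.0001,"ty": 0.0006,"tz": 0.0068,"wx": -5.8,"wy": 1.4,"wz": 0},{"fingers": 1,"tx": 0.0002,"ty": 0.0011,"tz": 0.0099,"wx": -8.25,"wy": 2,"wz": 0},{"fingers": 1,"tx": 0.0002,"ty": 0.0011,"tz": 0.0099,"wx": -8.25,"wy": 2,"wz": 0}])

```text
t: 13.9
tool_pos: [542.0, 165.3, 116.9]
ee_rot: [0.774, 0.629, -0.056, 0.045]
wrist_force: [1.0, 3.2, -2.2]
width: 7.0
```

Run:
```python
from plan import *
from scipy.spatial.transform import Rotation as R
s=st();print(R.from_quat(s['ee_rot']).as_matrix().round(3))
rows([(8.5,12),(8.5,18),(8.5,24),(8.5,30)],np.array(s['tool_pos']))
snap('wrist','w10')
im=cv2.imread('pics/w10.png');a=cv2.resize(im[60:310,190:390],(480,600),interpolation=cv2.INTER_CUBIC)
cv2.imwrite('pics/c14.png',cv2.convertScaleAbs(a,alpha=1.4,beta=10))
```

```text
t 13.9 pos [542.  165.3 116.9] rot [ 0.774  0.629 -0.056  0.045] F [ 1.   3.2 -2.2] M [ 1.08 -0.3  -0.01] w 7.0
[[ 0.203  0.979 -0.029]
 [ 0.969 -0.205 -0.139]
 [-0.143 -0.    -0.99 ]]
(8.5, 12) tcp [540.2 156.9 117.5] d [-1.8 -8.4  0.7] rot [-8.26  2.    0.  ] s,under [ 12.6 105.5]
(8.5, 18) tcp [538.8 151.1 118.4] d [ -3.2 -14.2   1.6] rot [-8.26  2.    0.  ] s,under [ 18.6 106.4]
(8.5, 24) tcp [537.3 145.3 119.3] d [ -4.6 -20.1   2.5] rot [-8.26  2.    0.  ] s,under [ 24.7 107.3]
(8.5, 30) tcp [535.9 139.4 120.2] d [ -6.  -25.9   3.3] rot [-8.26  2.    0.  ] s,under [ 30.8 108.2]
```

View pics/c14.png

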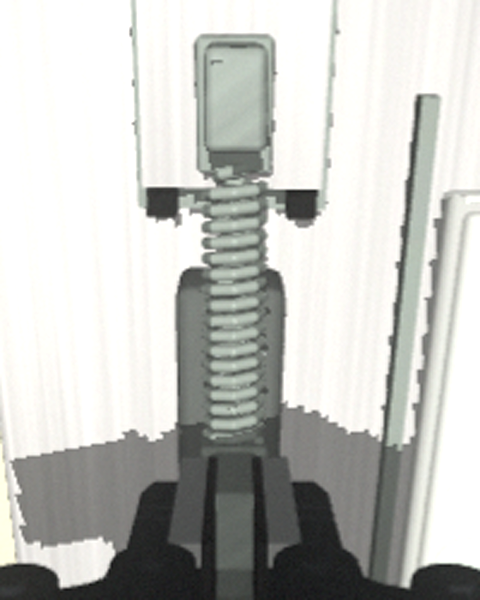

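send_rows(targets=[{"fingers": 1,"tx": -0.001,"ty": -0.0045,"tz": 0.001,"wx": 0,"wy": 0,"wz": 0},{"fingers": 1,"tx": -0.0018,"ty": -0.0084,"tz": 0.0016,"wx": 0,"wy": 0,"wz": 0},{"fingers": 1,"tx": -0.0032,"ty": -0.0142,"tz": 0.0025,"wx": 0,"wy": 0,"wz": 0},{"fingers": 1,"tx": -0.0046,"ty": -0.02,"tz": 0.0035,"wx": 0,"wy": 0,"wz": 0},{"fingers": 1,"tx": -0.0046,"ty": -0.02,"tz": 0.0035,"wx": 0,"wy": 0,"wz": 0},{"fingers": 1,"tx": -0.0046,"ty": -0.02,"tz": 0.0035,"wx": 0,"wy": 0,"wz": 0}])

```text
t: 14.55
tool_pos: [537.7, 145.7, 120.2]
ee_rot: [0.775, 0.628, -0.053, 0.044]
wrist_force: [2.1, 7.9, -2.1]
width: 6.8
```

Run:
```python
from plan import *
from scipy.spatial.transform import Rotation as R
s=st();print(R.from_quat(s['ee_rot']).as_matrix()[:,2].round(3))
rows([(8.5,24),(8.5,30),(8.5,35),(8.5,38.3)],np.array(s['tool_pos']))
snap('wrist','w11');snap('scene','s11')
im=cv2.imread('pics/w11.png');a=cv2.resize(im[60:310,190:390],(480,600),interpolation=cv2.INTER_CUBIC)
cv2.imwrite('pics/c15.png',cv2.convertScaleAbs(a,alpha=1.4,beta=10))
im=cv2.imread('pics/s11.png');cv2.imwrite('pics/s11c.png',cv2.convertScaleAbs(cv2.resize(im[180:240,260:350],(800,533),interpolation=cv2.INTER_CUBIC),alpha=2))
```

```text
t 14.55 pos [537.7 145.7 120.2] rot [ 0.775  0.628 -0.053  0.044] F [ 2.1  7.9 -2.1] M [ 1.89 -0.51  0.01] w 6.8
[-0.028 -0.135 -0.99 ]
(8.5, 24) tcp [537.3 145.3 119.3] d [-0.4 -0.5 -0.9] rot [-8.26  2.    0.  ] s,under [ 24.7 107.3]
(8.5, 30) tcp [535.9 139.4 120.2] d [-1.8 -6.3  0. ] rot [-8.26  2.    0.  ] s,under [ 30.8 108.2]
(8.5, 35) tcp [534.8 134.6 121. ] d [ -3.  -11.2   0.7] rot [-8.26  2.    0.  ] s,under [ 35.8 108.9]
(8.5, 38.3) tcp [534.  131.4 121.4] d [ -3.7 -14.4   1.2] rot [-8.26  2.    0.  ] s,under [ 39.1 109.4]
```

View pics/c15.png

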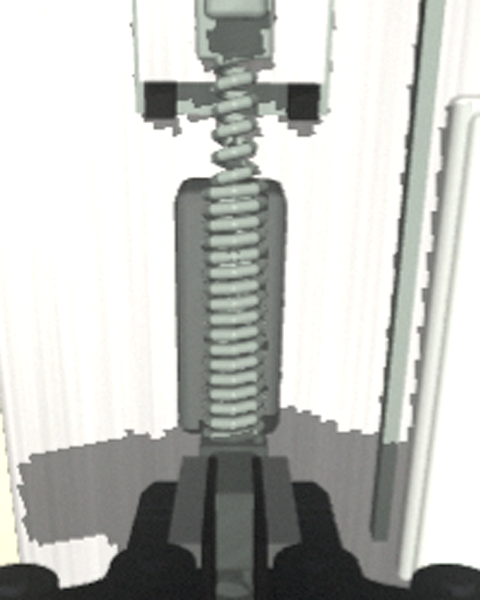

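View pics/s11c.png

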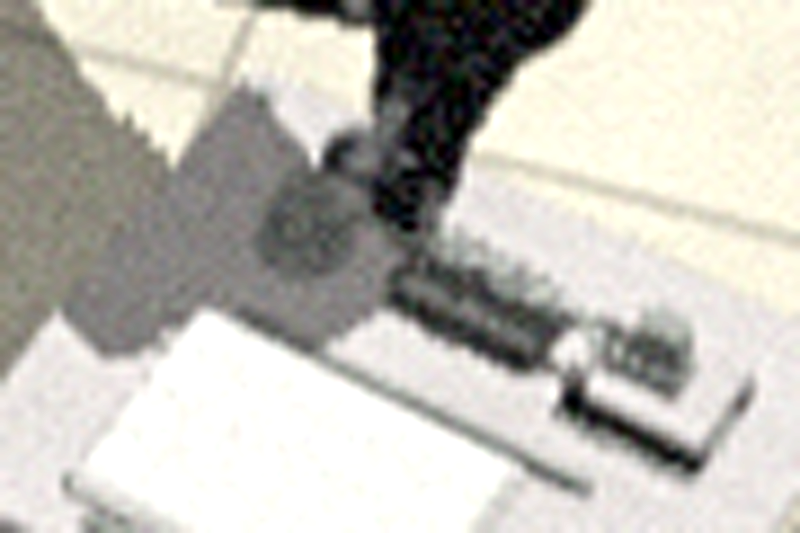

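send_rows(targets=[{"fingers": 1,"tx": -0.001,"ty": -0.004,"tz": 0.0015,"wx": 0,"wy": 0,"wz": 0},{"fingers": 1,"tx": -0.0018,"ty": -0.007,"tz": 0.002,"wx": 0,"wy": 0,"wz": 0},{"fingers": 1,"tx": -0.0027,"ty": -0.0105,"tz": 0.0022,"wx": 0,"wy": 0,"wz": 0},{"fingers": 1,"tx": -0.0036,"ty": -0.0143,"tz": 0.0025,"wx": 0,"wy": 0,"wz": 0},{"fingers": 1,"tx": -0.0036,"ty": -0.0143,"tz": 0.0025,"wx": 0,"wy": 0,"wz": 0},{"fingers": 1,"tx": -0.0036,"ty": -0.0143,"tz": 0.0025,"wx": 0,"wy": 0,"wz": 0}])

```text
t: 15.25
tool_pos: [535.1, 134.0, 122.9]
ee_rot: [0.775, 0.629, -0.05, 0.042]
wrist_force: [2.9, 9.6, -3.9]
width: 6.9
```

Run:
```python
from plan import *
from scipy.spatial.transform import Rotation as R
s=st();print(R.from_quat(s['ee_rot']).as_matrix()[:,2].round(3))
rows([(8.5,38.3),(6,38.3),(4,38.3),(2,38.3),(0,38.3)],np.array(s['tool_pos']))
snap('wrist','w12');snap('scene','s12');snap('top','t12')
im=cv2.imread('pics/w12.png');a=cv2.resize(im[60:310,190:390],(480,600),interpolation=cv2.INTER_CUBIC)
cv2.imwrite('pics/c16.png',cv2.convertScaleAbs(a,alpha=1.4,beta=10))
im=cv2.imread('pics/s12.png');cv2.imwrite('pics/s12c.png',cv2.convertScaleAbs(cv2.resize(im[180:240,260:350],(800,533),interpolation=cv2.INTER_CUBIC),alpha=2))
im=cv2.imread('pics/t12.png');cv2.imwrite('pics/t12c.png',cv2.convertScaleAbs(cv2.resize(im[170:240,170:280],(800,509),interpolation=cv2.INTER_CUBIC),alpha=1.5))
```

```text
t 15.25 pos [535.1 134.  122.9] rot [ 0.775  0.629 -0.05   0.042] F [ 2.9  9.6 -3.9] M [ 2.51 -0.69 -0.01] w 6.9
[-0.025 -0.129 -0.991]
(8.5, 38.3) tcp [534.  131.4 121.4] d [-1.1 -2.6 -1.5] rot [-8.26  2.    0.  ] s,under [ 39.1 109.4]
(6, 38.3) tcp [533.9 131.  116.9] d [-1.2 -3.  -6. ] rot [-5.83  1.41  0.  ] s,under [ 38.6 103.7]
(4, 38.3) tcp [533.8 130.6 113.3] d [-1.3 -3.4 -9.6] rot [-3.89  0.94  0.  ] s,under [38.3 99.1]
(2, 38.3) tcp [533.7 130.2 109.6] d [ -1.4  -3.8 -13.3] rot [-1.94  0.47  0.  ] s,under [38.2 94.5]
(0, 38.3) tcp [533.6 129.8 106. ] d [ -1.5  -4.2 -16.9] rot [-0.  0.  0.] s,under [38.3 90. ]
```

View pics/c16.png

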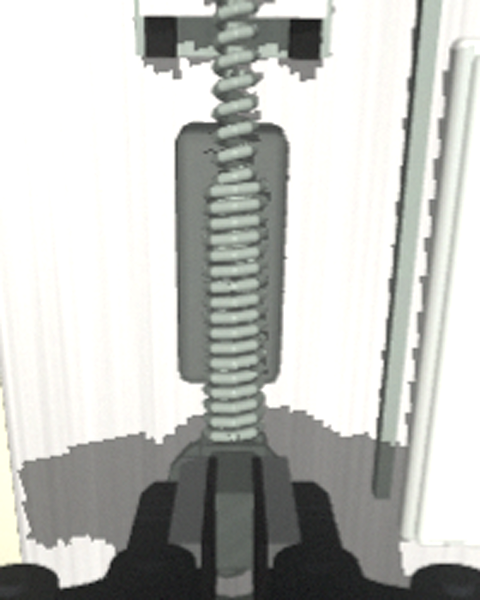

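View pics/s12c.png

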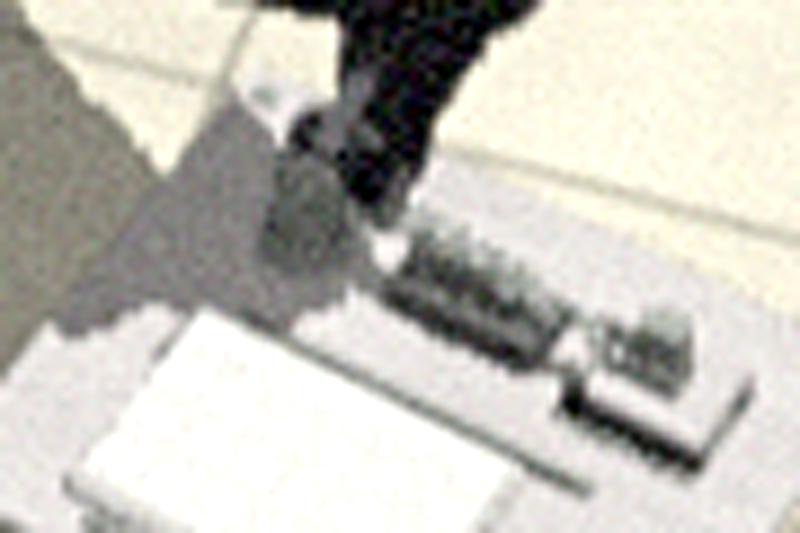

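View pics/t12c.png

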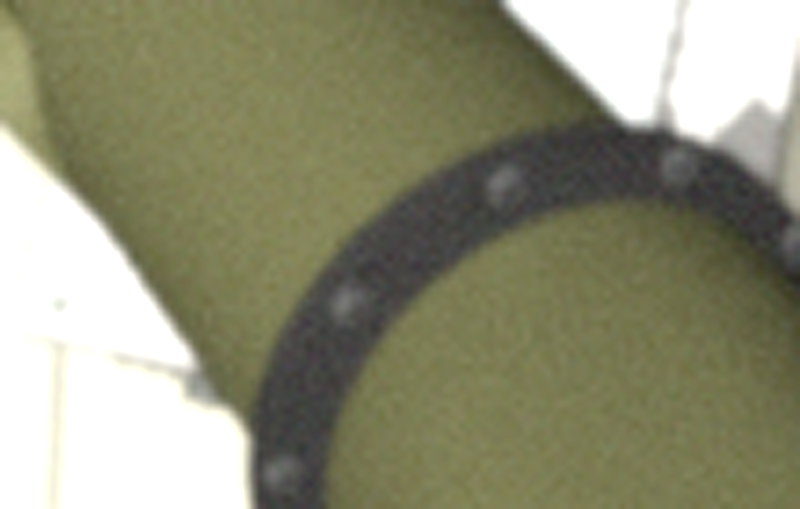

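Run:
```python
from h import *
im=cv2.imread('pics/w12.png');a=cv2.resize(im[230:310,240:340],(750,600),interpolation=cv2.INTER_CUBIC)
cv2.imwrite('pics/c17.png',cv2.convertScaleAbs(a,alpha=2,beta=20))
```

```text
(no output)
```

View pics/c17.png

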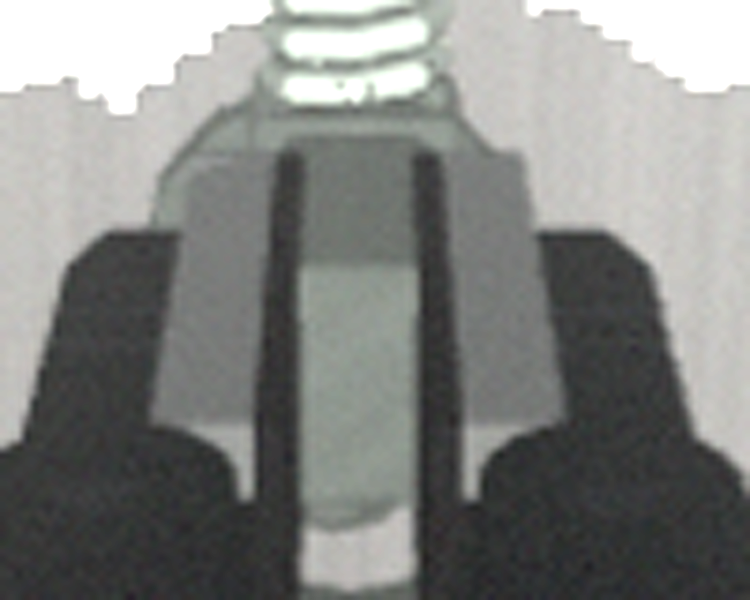

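Run:
```python
from plan import *
d=load('w12'); im=cv2.imread('pics/w12.png')
s=robot.read_state();p=np.array(s['tool_pos']);print(p)
n=np.cross(z,l)
big=cv2.convertScaleAbs(cv2.resize(im[230:310,240:340],(750,600),interpolation=cv2.INTER_CUBIC),alpha=2,beta=20)
for c,col in [((528.2,105.6),(0,0,255)),((526.7,105.9),(255,0,0))]:
  for r,zz in [(12.5,90),(15,86)]:
    t=np.linspace(0,2*np.pi,200); P=np.c_[c[0]+r*np.cos(t),c[1]+r*np.sin(t),np.full(200,zz)]
    q=((proj(d,P)-[240,230])*7.5).astype(int)
    cv2.polylines(big,[q],True,col,1)
cv2.imwrite('pics/c18.png',big)
for zz in (70,80,90):
  m=[onz(d,240+x/7.5,230+150/7.5,zz) for x in (178,492)]
  print(zz,'mid n',((m[0]+m[1])/2-p)@n,'w',np.linalg.norm(m[0]-m[1]))
tb=[onz(d,240+x/7.5,230+265/7.5,p[2]+15) for x in (300,417)]
print('tab n',((tb[0]+tb[1])/2-p)@n, np.linalg.norm(tb[0]-tb[1]))
```

```text
[535.05215626 134.13259231 122.85129556]
70 mid n -0.5633234459225419 w 27.05787256168641
80 mid n -0.6668700445265323 w 25.593358446396405
90 mid n -0.7704166431307438 w 24.128844331106514
tab n 0.24333994192477623 6.519258872372268
```

View pics/c18.png

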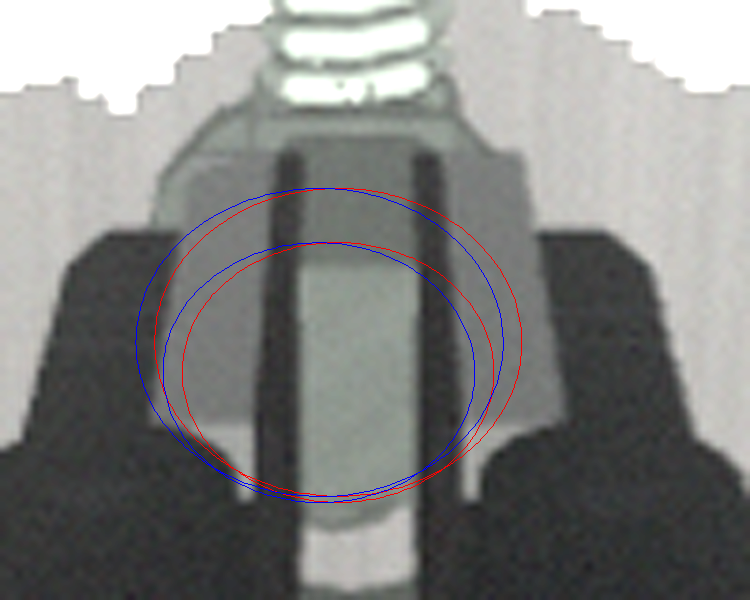

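Run:
```python
from plan import *
from scipy.optimize import least_squares
d=load('w12'); s=robot.read_state();p=np.array(s['tool_pos']); n=np.cross(z,l)
pts=[(153,225),(160,180),(190,145),(225,115),(460,105),(492,150)]
# loop outline
from scipy.spatial.transform import Rotation as R
Rm=R.from_quat(s['ee_rot']).as_matrix()
for r in (14,8):
  q=[proj(d,p+Rm@np.array([-24-r*np.cos(t),r*np.sin(t),16-6.]))[0] for t in (0,np.pi/2,np.pi,-np.pi/2)]
  print('loop r',r,[((k-[240,230])*7.5).round(0).tolist() for k in q])
for zz in (70,76,82,90):
  W=np.array([onz(d,240+x/7.5,230+y/7.5,zz)[:2] for x,y in pts])
  f=least_squares(lambda v:np.hypot(*(W-v[:2]).T)-v[2],[528,106,15]); 
  B=onz(d,240+350/7.5,230+522/7.5,zz)[:2]
  print(zz,f.x.round(1),'res',np.abs(f.fun).max().round(2),'rel tcp l,n',((np.r_[f.x[:2],0]-p)@l).round(1),((np.r_[f.x[:2],0]-p)@n).round(1),'bottom pt dist',np.hypot(*(B-f.x[:2])).round(1))
```

```text
loop r 14 [[349.0, 718.0], [549.0, 545.0], [349.0, 364.0], [148.0, 545.0]]
loop r 8 [[349.0, 645.0], [463.0, 545.0], [349.0, 443.0], [234.0, 545.0]]
70 [528.3 105.3  16.6] res 0.63 rel tcp l,n 29.6 0.2 bottom pt dist 30.2
76 [529.1 109.   16. ] res 0.61 rel tcp l,n 25.8 0.1 bottom pt dist 29.2
82 [529.9 112.7  15.5] res 0.59 rel tcp l,n 22.0 0.0 bottom pt dist 28.2
90 [531.  117.7  14.8] res 0.56 rel tcp l,n 16.9 -0.1 bottom pt dist 26.9
```

send_rows(targets=[{"fingers": 1,"tx": -0.0006,"ty": -0.0025,"tz": 0,"wx": 0,"wy": 0,"wz": 0},{"fingers": 1,"tx": -0.0011,"ty": -0.0045,"tz": 0,"wx": 0,"wy": 0,"wz": 0},{"fingers": 1,"tx": -0.0011,"ty": -0.0045,"tz": 0,"wx": 0,"wy": 0,"wz": 0},{"fingers": 1,"tx": -0.0011,"ty": -0.0045,"tz": 0,"wx": 0,"wy": 0,"wz": 0}])

```text
t: 15.8
tool_pos: [534.8, 132.3, 123.1]
ee_rot: [0.774, 0.629, -0.047, 0.041]
wrist_force: [3.3, 10.4, -3.3]
width: 7.0
```

Run:
```python
from plan import *
from scipy.spatial.transform import Rotation as R
s=st();print(R.from_quat(s['ee_rot']).as_matrix()[:,2].round(3))
rows([(6,39),(4,39),(2,39),(0,39)],np.array(s['tool_pos']))
```

```text
t 15.8 pos [534.8 132.3 123.1] rot [ 0.774  0.629 -0.047  0.041] F [ 3.3 10.4 -3.3] M [ 2.6  -0.68 -0.03] w 7.0
[-0.022 -0.123 -0.992]
(6, 39) tcp [533.7 130.3 117. ] d [-1.1 -2.  -6.1] rot [-5.83  1.41  0.  ] s,under [ 39.3 103.7]
(4, 39) tcp [533.6 129.9 113.3] d [-1.2 -2.4 -9.7] rot [-3.89  0.94  0.  ] s,under [39.  99.2]
(2, 39) tcp [533.5 129.5 109.7] d [ -1.3  -2.8 -13.4] rot [-1.94  0.47  0.  ] s,under [38.9 94.6]
(0, 39) tcp [533.4 129.1 106. ] d [ -1.4  -3.2 -17.1] rot [-0.  0.  0.] s,under [39. 90.]
```

send_rows(targets=[{"fingers": 1,"tx": -0.0008,"ty": -0.0035,"tz": 0,"wx": 0,"wy": 0,"wz": 0},{"fingers": 1,"tx": -0.0014,"ty": -0.0049,"tz": 0,"wx": 0,"wy": 0,"wz": 0},{"fingers": 1,"tx": -0.0014,"ty": -0.0049,"tz": -0.002,"wx": 0.3,"wy": -0.1,"wz": 0},{"fingers": 1,"tx": -0.0014,"ty": -0.0049,"tz": -0.004,"wx": 0.6,"wy": -0.1,"wz": 0},{"fingers": 1,"tx": -0.0014,"ty": -0.0049,"tz": -0.005,"wx": 0.8,"wy": -0.2,"wz": 0},{"fingers": 1,"tx": -0.0014,"ty": -0.0049,"tz": -0.005,"wx": 0.8,"wy": -0.2,"wz": 0}])

```text
t: 16.4
tool_pos: [534.4, 130.2, 118.3]
ee_rot: [0.775, 0.63, -0.039, 0.035]
wrist_force: [2.7, 10.3, -3.9]
width: 6.8
```

Run:
```python
from plan import *
from scipy.spatial.transform import Rotation as R
s=st();Rm=R.from_quat(s['ee_rot']).as_matrix();print(Rm[:,2].round(3),'loop underside',np.array(s['tool_pos'])+Rm@np.array([-24,0,16]))
rows([(6,39),(4,39),(2,39),(0,39)],np.array(s['tool_pos']))
```

```text
t 16.4 pos [534.4 130.2 118.3] rot [ 0.775  0.63  -0.039  0.035] F [ 2.7 10.3 -3.9] M [ 2.61 -0.64 -0.03] w 6.8
[-0.015 -0.103 -0.995] loop underside [529.23825299 105.13705085 104.87094611]
(6, 39) tcp [533.7 130.3 117. ] d [-0.6  0.1 -1.3] rot [-5.83  1.41  0.  ] s,under [ 39.3 103.7]
(4, 39) tcp [533.6 129.9 113.3] d [-0.7 -0.2 -5. ] rot [-3.89  0.94  0.  ] s,under [39.  99.2]
(2, 39) tcp [533.5 129.5 109.7] d [-0.8 -0.6 -8.6] rot [-1.94  0.47  0.  ] s,under [38.9 94.6]
(0, 39) tcp [533.4 129.1 106. ] d [ -0.9  -1.1 -12.3] rot [-0.  0.  0.] s,under [39. 90.]
```

Run:
```python
from h import *
snap('wrist','w13')
im=cv2.imread('pics/w13.png');a=cv2.resize(im[230:310,240:340],(750,600),interpolation=cv2.INTER_CUBIC)
cv2.imwrite('pics/c19.png',cv2.convertScaleAbs(a,alpha=2,beta=20))
```

```text
(no output)
```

View pics/c19.png

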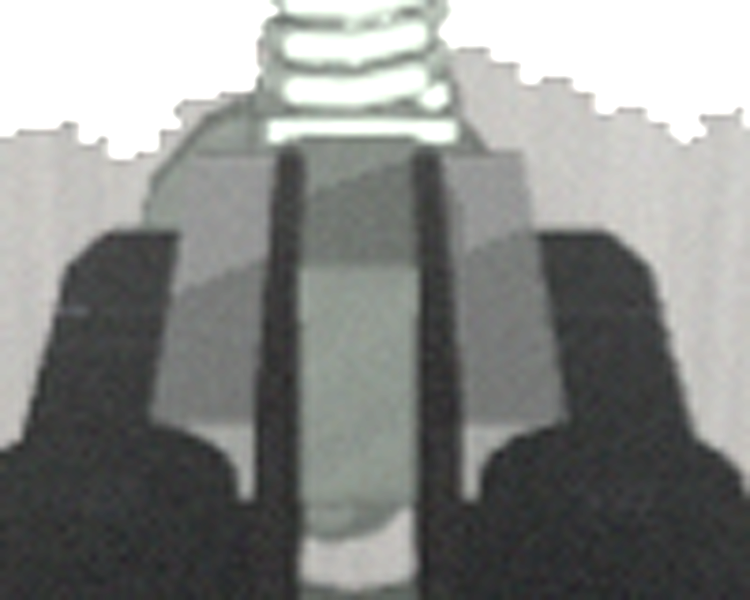

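Run:
```python
from plan import *
from scipy.spatial.transform import Rotation as R
states={'w12':([535.05,134.13,122.85],[0.775,0.629,-0.05,0.042]),'w13':([534.4,130.2,118.3],[0.775,0.63,-0.039,0.035])}
for k,(p,q) in states.items():
  d=load(k);Rm=R.from_quat(q).as_matrix();p=np.array(p)
  print(k)
  for nm,r,zz in [('base',16.6,70),('seat',12.5,90),('head',6.5,101.5),('headlow',6.5,99),('tip',2,106)]:
    c=np.array([528.2,105.6,zz])
    t=np.linspace(0,2*np.pi,181);P=np.c_[c[0]+r*np.cos(t),c[1]+r*np.sin(t),np.full(181,zz)]
    u=(proj(d,P)-[240,230])*7.5; print(nm,'x',u[:,0].min().round(),u[:,0].max().round(),'y',u[:,1].min().round(),u[:,1].max().round())
  for r,h in [(14,0),(14,6),(8,0),(8,6)]:
    u=np.array([(proj(d,p+Rm@np.array([-24-r*np.cos(t),r*np.sin(t),16-h]))[0]-[240,230])*7.5 for t in np.linspace(0,2*np.pi,60)])
    print('loop',r,h,'x',u[:,0].min().round(),u[:,0].max().round(),'y',u[:,1].min().round(),u[:,1].max().round())
  u=[((proj(d,p+Rm@np.array([-x,0,16-30.]))[0]-[240,230])*7.5).round() for x in (-8,8)];print('tab top back/front',u)
```

```text
w12
base x 150.0 529.0 y 74.0 398.0
seat x 182.0 494.0 y 243.0 502.0
head x 252.0 423.0 y 394.0 534.0
headlow x 253.0 422.0 y 374.0 513.0
tip x 310.0 364.0 y 481.0 524.0
loop 14 0 x 155.0 543.0 y 324.0 669.0
loop 14 6 x 148.0 549.0 y 364.0 718.0
loop 8 0 x 238.0 460.0 y 401.0 597.0
loop 8 6 x 234.0 463.0 y 443.0 645.0
tab top back/front [array([347., 277.]), array([347., 526.])]
w13
base x 140.0 529.0 y 75.0 413.0
seat x 173.0 495.0 y 243.0 515.0
head x 245.0 422.0 y 397.0 544.0
headlow x 247.0 421.0 y 377.0 523.0
tip x 306.0 362.0 y 486.0 532.0
loop 14 0 x 155.0 543.0 y 326.0 671.0
loop 14 6 x 149.0 550.0 y 366.0 720.0
loop 8 0 x 239.0 460.0 y 402.0 599.0
loop 8 6 x 235.0 464.0 y 444.0 647.0
tab top back/front [array([348., 278.]), array([349., 527.])]
```

send_rows(targets=[{"fingers": 1,"tx": -0.0012,"ty": -0.002,"tz": 0.0005,"wx": 0,"wy": 0,"wz": 0},{"fingers": 1,"tx": -0.0024,"ty": -0.0027,"tz": 0.0005,"wx": 0,"wy": 0,"wz": 0},{"fingers": 1,"tx": -0.0024,"ty": -0.0027,"tz": 0.0005,"wx": 0,"wy": 0,"wz": 0},{"fingers": 1,"tx": -0.0024,"ty": -0.0027,"tz": 0.0005,"wx": 0,"wy": 0,"wz": 0}])

```text
t: 16.85
tool_pos: [533.3, 130.3, 119.3]
ee_rot: [0.775, 0.631, -0.035, 0.034]
wrist_force: [3.1, 10.0, -3.2]
width: 6.7
```

Run:
```python
from plan import *
from scipy.spatial.transform import Rotation as R
s=st();Rm=R.from_quat(s['ee_rot']).as_matrix();print(Rm[:,2].round(3),'loop underside',np.array(s['tool_pos'])+Rm@np.array([-24,0,16]))
snap('wrist','w14')
im=cv2.imread('pics/w14.png');a=cv2.resize(im[270:320,250:330],(800,500),interpolation=cv2.INTER_CUBIC)
cv2.imwrite('pics/c20.png',cv2.convertScaleAbs(a,alpha=2,beta=20))
im=cv2.imread('pics/w13.png');a=cv2.resize(im[270:320,250:330],(800,500),interpolation=cv2.INTER_CUBIC)
cv2.imwrite('pics/c21.png',cv2.convertScaleAbs(a,alpha=2,beta=20))
```

```text
t 16.85 pos [533.3 130.3 119.3] rot [ 0.775  0.631 -0.035  0.034] F [ 3.1 10.  -3.2] M [ 2.51 -0.87 -0.08] w 6.7
[-0.011 -0.097 -0.995] loop underside [528.30304405 105.40962812 105.71583124]
```

View pics/c20.png

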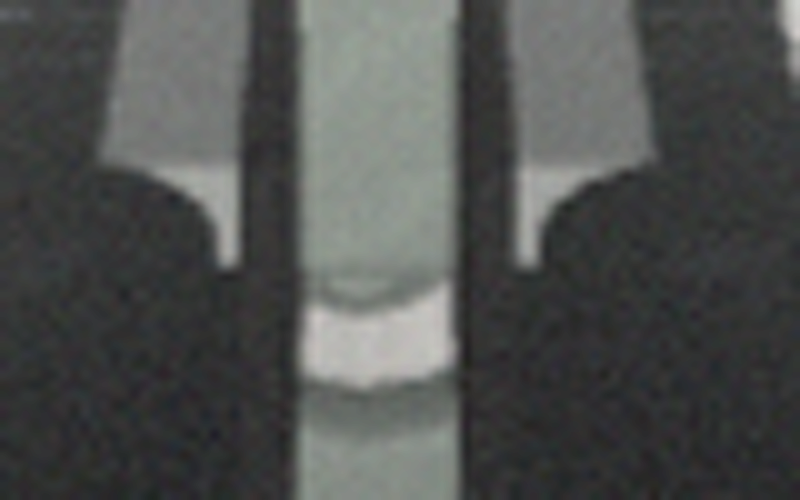

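View pics/c21.png

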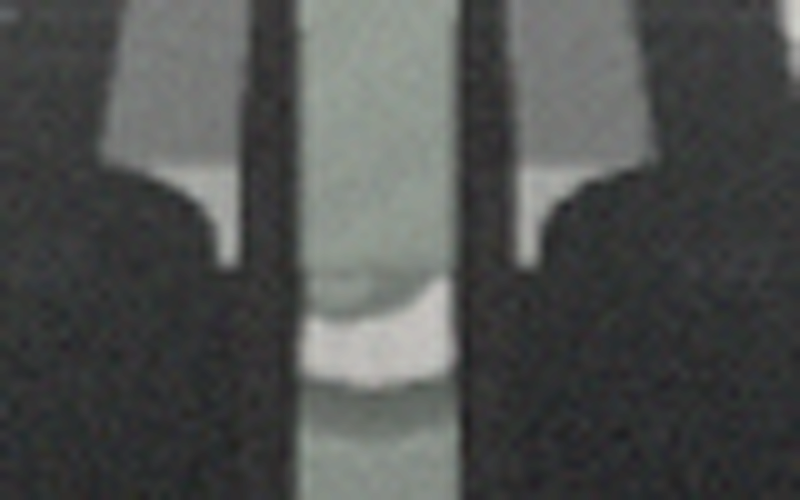

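send_rows(targets=[{"fingers": 1,"tx": -0.0015,"ty": -0.0025,"tz": 0,"wx": 0,"wy": 0,"wz": 0},{"fingers": 1,"tx": -0.0022,"ty": -0.0034,"tz": 0,"wx": 0,"wy": 0,"wz": 0},{"fingers": 1,"tx": -0.0022,"ty": -0.0034,"tz": -0.0015,"wx": 0.3,"wy": 0,"wz": 0},{"fingers": 1,"tx": -0.0022,"ty": -0.0034,"tz": -0.003,"wx": 0.6,"wy": -0.1,"wz": 0},{"fingers": 1,"tx": -0.0022,"ty": -0.0034,"tz": -0.003,"wx": 0.6,"wy": -0.1,"wz": 0}])

```text
t: 17.4
tool_pos: [532.6, 129.5, 116.7]
ee_rot: [0.775, 0.631, -0.027, 0.029]
wrist_force: [4.1, 11.2, -1.7]
width: 6.8
```

Run:
```python
from plan import *
from scipy.spatial.transform import Rotation as R
s=st();Rm=R.from_quat(s['ee_rot']).as_matrix();print(Rm[:,2].round(3),'loop underside',np.array(s['tool_pos'])+Rm@np.array([-24,0,16]))
snap('wrist','w15')
im=cv2.imread('pics/w15.png');a=cv2.resize(im[270:320,250:330],(800,500),interpolation=cv2.INTER_CUBIC)
cv2.imwrite('pics/c22.png',cv2.convertScaleAbs(a,alpha=2,beta=20))
```

```text
t 17.4 pos [532.6 129.5 116.7] rot [ 0.775  0.631 -0.027  0.029] F [ 4.1 11.2 -1.7] M [ 2.56 -0.92 -0.08] w 6.8
[-0.006 -0.08  -0.997] loop underside [527.69349644 104.83376074 102.70264597]
```

View pics/c22.png

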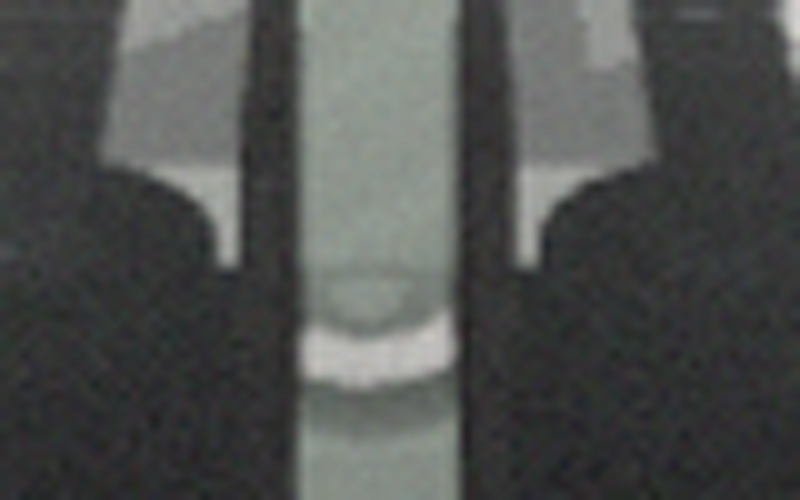

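send_rows(targets=[{"fingers": 1,"tx": -0.0017,"ty": -0.0028,"tz": 0,"wx": 0,"wy": 0,"wz": 0},{"fingers": 1,"tx": -0.0018,"ty": -0.003,"tz": -0.001,"wx": 0.2,"wy": 0,"wz": 0},{"fingers": 1,"tx": -0.0018,"ty": -0.003,"tz": -0.0022,"wx": 0.5,"wy": -0.1,"wz": 0},{"fingers": 1,"tx": -0.0018,"ty": -0.003,"tz": -0.0034,"wx": 0.8,"wy": -0.2,"wz": 0},{"fingers": 1,"tx": -0.0018,"ty": -0.003,"tz": -0.0034,"wx": 0.8,"wy": -0.2,"wz": 0}])

```text
t: 17.95
tool_pos: [532.5, 129.2, 114.0]
ee_rot: [0.775, 0.631, -0.018, 0.024]
wrist_force: [3.8, 10.7, -2.7]
width: 6.8
```

```bash
cat > look.py <<'E'
from plan import *
import sys
from scipy.spatial.transform import Rotation as R
k=sys.argv[1]
s=st();Rm=R.from_quat(s['ee_rot']).as_matrix();print(Rm[:,2].round(3),'loop underside',np.array(s['tool_pos'])+Rm@np.array([-24,0,16]))
snap('wrist','w'+k)
im=cv2.imread('pics/w%s.png'%k);a=cv2.resize(im[270:320,250:330],(800,500),interpolation=cv2.INTER_CUBIC)
cv2.imwrite('pics/cc%s.png'%k,cv2.convertScaleAbs(a,alpha=2,beta=20))
E
python3 look.py 16
```

```text
t 17.95 pos [532.5 129.2 114. ] rot [ 0.775  0.631 -0.018  0.024] F [ 3.8 10.7 -2.7] M [ 2.48 -0.97 -0.11] w 6.8
[ 0.002 -0.06  -0.998] loop underside [527.70347015 104.7871591   99.41917666]
```

View pics/cc16.png

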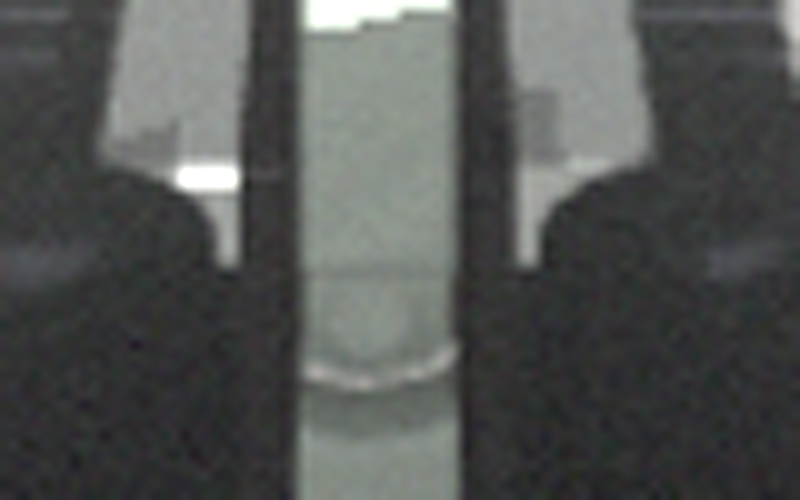

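send_rows(targets=[{"fingers": 1,"tx": -0.0016,"ty": -0.0027,"tz": 0,"wx": 0,"wy": 0,"wz": 0},{"fingers": 1,"tx": -0.0016,"ty": -0.0027,"tz": -0.0012,"wx": 0.2,"wy": 0.1,"wz": 0},{"fingers": 1,"tx": -0.0016,"ty": -0.0027,"tz": -0.0025,"wx": 0.5,"wy": 0.1,"wz": 0},{"fingers": 1,"tx": -0.0016,"ty": -0.0027,"tz": -0.0038,"wx": 0.8,"wy": 0.1,"wz": 0},{"fingers": 1,"tx": -0.0016,"ty": -0.0027,"tz": -0.0038,"wx": 0.8,"wy": 0.1,"wz": 0}])

```text
t: 18.5
tool_pos: [532.6, 129.1, 110.9]
ee_rot: [0.775, 0.631, -0.011, 0.017]
wrist_force: [3.8, 10.5, -1.9]
width: 6.6
```

```bash
python3 look.py 17
```

```text
t 18.5 pos [532.6 129.1 110.9] rot [ 0.775  0.631 -0.011  0.017] F [ 3.8 10.5 -1.9] M [ 2.44 -0.95 -0.14] w 6.6
[ 0.005 -0.04  -0.999] loop underside [527.84122376 104.99542209  95.82087388]
```

View pics/cc17.png

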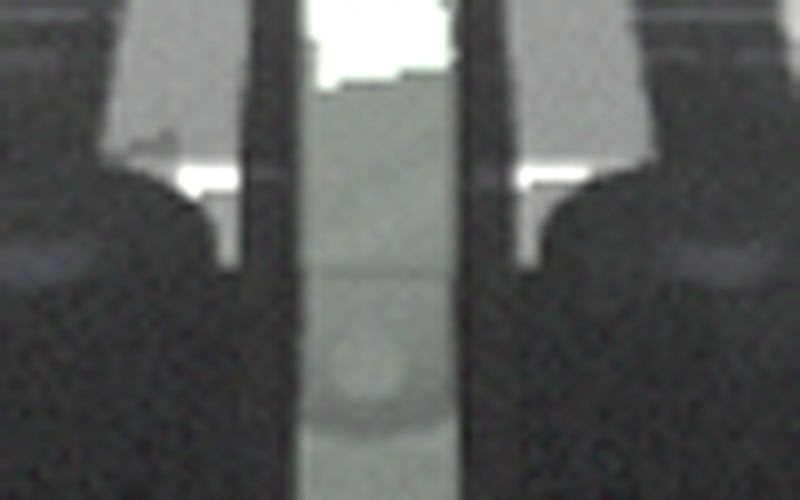

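send_rows(targets=[{"fingers": 1,"tx": -0.0016,"ty": -0.0027,"tz": 0,"wx": 0,"wy": 0,"wz": 0},{"fingers": 1,"tx": -0.0016,"ty": -0.0028,"tz": -0.0012,"wx": 0.2,"wy": 0.1,"wz": 0},{"fingers": 1,"tx": -0.0016,"ty": -0.0029,"tz": -0.0025,"wx": 0.4,"wy": 0.2,"wz": 0},{"fingers": 1,"tx": -0.0016,"ty": -0.003,"tz": -0.0035,"wx": 0.6,"wy": 0.3,"wz": 0},{"fingers": 1,"tx": -0.0016,"ty": -0.003,"tz": -0.0035,"wx": 0.6,"wy": 0.3,"wz": 0}])

```text
t: 19.05
tool_pos: [532.7, 128.7, 108.1]
ee_rot: [0.775, 0.632, -0.006, 0.01]
wrist_force: [4.3, 9.8, -2.0]
width: 6.8
```

```bash
python3 look.py 18
```

```text
t 19.05 pos [532.7 128.7 108.1] rot [ 0.775  0.632 -0.006  0.01 ] F [ 4.3  9.8 -2. ] M [ 2.43 -0.89 -0.13] w 6.8
[ 0.004 -0.023 -1.   ] loop underside [527.92820118 104.86472001  92.67771504]
```

View pics/cc18.png

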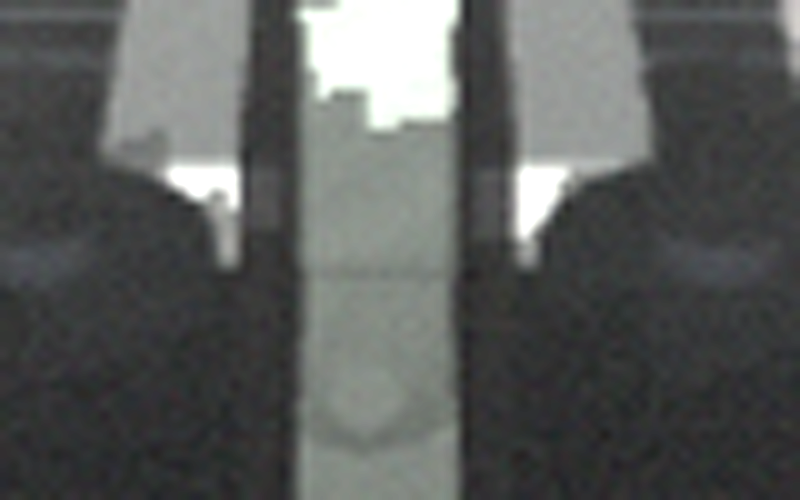

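send_rows(targets=[{"fingers": 1,"tx": -0.0016,"ty": -0.0027,"tz": 0,"wx": 0,"wy": 0,"wz": 0},{"fingers": 1,"tx": -0.0016,"ty": -0.0028,"tz": -0.001,"wx": 0.2,"wy": 0.1,"wz": 0},{"fingers": 1,"tx": -0.0016,"ty": -0.0028,"tz": -0.002,"wx": 0.3,"wy": 0.1,"wz": 0},{"fingers": 1,"tx": -0.0016,"ty": -0.0028,"tz": -0.002,"wx": 0.3,"wy": 0.1,"wz": 0}])

```text
t: 19.5
tool_pos: [532.8, 128.7, 107.0]
ee_rot: [0.775, 0.632, -0.001, 0.007]
wrist_force: [3.7, 11.1, -1.8]
width: 7.0
```

```bash
python3 look.py 19
```

```text
t 19.5 pos [532.8 128.7 107. ] rot [ 0.775  0.632 -0.001  0.007] F [ 3.7 11.1 -1.8] M [ 2.51 -0.86 -0.1 ] w 7.0
[ 0.007 -0.012 -1.   ] loop underside [528.10678052 104.97447862  91.28117408]
```

send_rows(targets=[{"fingers": 1,"tx": -0.0016,"ty": -0.0027,"tz": -0.0008,"wx": 0.2,"wy": 0.1,"wz": 0},{"fingers": 1,"tx": -0.0016,"ty": -0.0027,"tz": -0.0012,"wx": 0.2,"wy": 0.1,"wz": 0},{"fingers": 1,"tx": -0.0008,"ty": -0.0012,"tz": -0.0012,"wx": 0.2,"wy": 0.1,"wz": 0},{"fingers": 1,"tx": 0,"ty": 0,"tz": -0.0012,"wx": 0.2,"wy": 0.1,"wz": 0},{"fingers": 1,"tx": 0,"ty": 0,"tz": -0.0012,"wx": 0.2,"wy": 0.1,"wz": 0}])

```text
t: 20.05
tool_pos: [534.0, 130.6, 106.9]
ee_rot: [0.775, 0.632, 0.002, 0.005]
wrist_force: [1.5, 8.1, 1.7]
width: 6.7
```

```bash
python3 look.py 20
```

```text
t 20.05 pos [534.  130.6 106.9] rot [0.775 0.632 0.002 0.005] F [1.5 8.1 1.7] M [ 1.81 -0.35 -0.07] w 6.7
[ 0.009 -0.004 -1.   ] loop underside [529.31740935 107.04336956  90.95996926]
```

View pics/cc20.png

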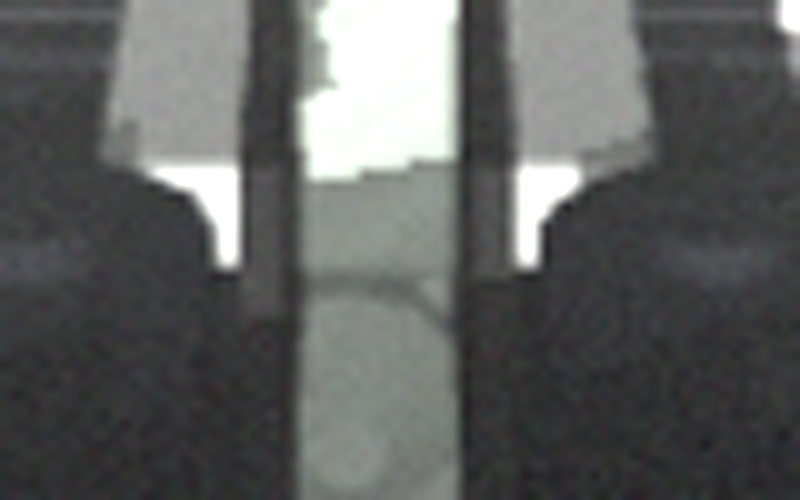

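send_rows(targets=[{"fingers": 1,"tx": -0.0006,"ty": 0,"tz": -0.0002,"wx": 0,"wy": 0,"wz": 0},{"fingers": 1,"tx": -0.0006,"ty": 0.0008,"tz": -0.0002,"wx": 0,"wy": 0,"wz": 0},{"fingers": 1,"tx": -0.0004,"ty": 0.0015,"tz": -0.0002,"wx": 0,"wy": 0,"wz": 0},{"fingers": 1,"tx": -0.0004,"ty": 0.0015,"tz": -0.0002,"wx": 0,"wy": 0,"wz": 0}])

```text
t: 20.5
tool_pos: [534.6, 133.1, 107.3]
ee_rot: [0.775, 0.632, 0.004, 0.004]
wrist_force: [1.6, 6.7, -0.5]
width: 7.0
```

```bash
python3 look.py 21
```

```text
t 20.5 pos [534.6 133.1 107.3] rot [0.775 0.632 0.004 0.004] F [ 1.6  6.7 -0.5] M [ 1.53 -0.5  -0.05] w 7.0
[ 0.012 -0.001 -1.   ] loop underside [529.91408004 109.58059657  91.22193228]
```

View pics/cc21.png

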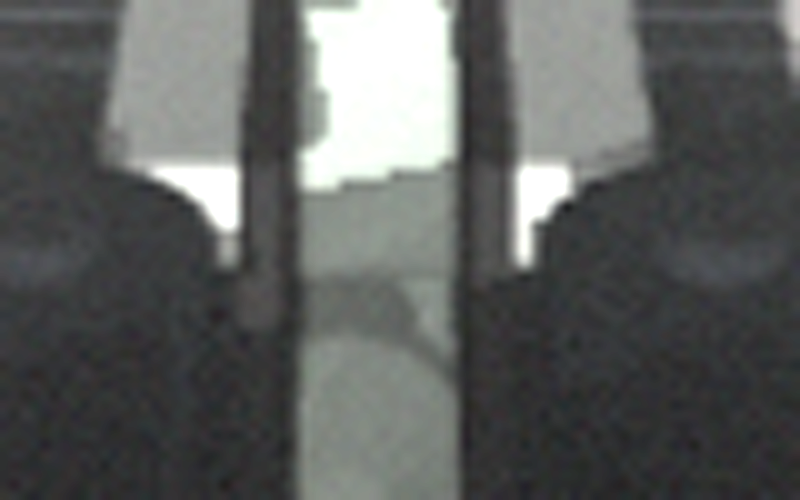

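send_rows(targets=[{"fingers": 1,"tx": 0.0002,"ty": 0.0015,"tz": -0.0002,"wx": 0,"wy": 0,"wz": 0},{"fingers": 0.6,"tx": 0.0002,"ty": 0.0015,"tz": -0.0002,"wx": 0,"wy": 0,"wz": 0},{"fingers": 0.2,"tx": 0,"ty": 0,"tz": 0,"wx": 0,"wy": 0,"wz": 0},{"fingers": 0.2,"tx": 0,"ty": 0,"tz": 0.002,"wx": 0,"wy": 0,"wz": 0},{"fingers": 0.2,"tx": 0,"ty": 0,"tz": 0.02,"wx": 0,"wy": 0,"wz": 0},{"fingers": 0.2,"tx": 0,"ty": 0,"tz": 0.06,"wx": 0,"wy": 0,"wz": 0},{"fingers": 0.2,"tx": -0.005,"ty": -0.02,"tz": 0.1,"wx": 0,"wy": 0,"wz": 0},{"fingers": 0.2,"tx": -0.01,"ty": -0.05,"tz": 0.11,"wx": 0,"wy": 0,"wz": 0}])

```text
t: 21.35
tool_pos: [526.0, 85.2, 221.5]
ee_rot: [0.774, 0.633, 0.008, 0.005]
wrist_force: [1.3, -0.7, -0.2]
width: 34.0
```

Run:
```python
from h import *
st();snap('wrist','w22')
```

```text
t 21.35 pos [526.   85.2 221.5] rot [0.774 0.633 0.008 0.005] F [ 1.3 -0.7 -0.2] M [-0.03  0.    0.03] w 34.0
```

View pics/w22.png

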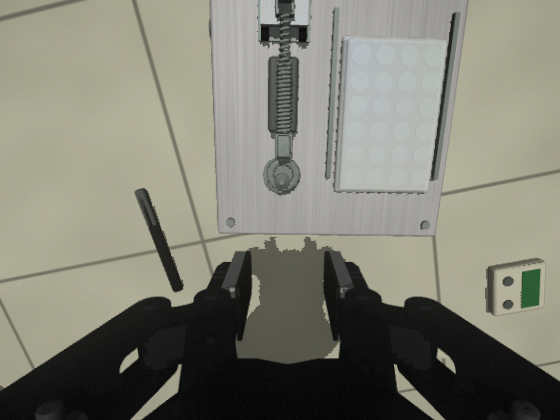

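send_rows(targets=[{"fingers": 0.2,"tx": -0.005,"ty": -0.02,"tz": 0.04,"wx": 0,"wy": 0,"wz": 0},{"fingers": 0.2,"tx": -0.005,"ty": -0.02,"tz": 0.08,"wx": 0,"wy": 0,"wz": 0},{"fingers": 0.2,"tx": 0.005,"ty": 0.02,"tz": 0.08,"wx": 0,"wy": 0,"wz": 0},{"fingers": 0.2,"tx": 0.005,"ty": 0.02,"tz": 0.08,"wx": 0,"wy": 0,"wz": 0},{"fingers": 0.2,"tx": 0.005,"ty": 0.02,"tz": 0.08,"wx": 0,"wy": 0,"wz": 0}])

```text
t: 21.9
tool_pos: [529.9, 98.0, 300.5]
ee_rot: [0.776, 0.631, 0.005, 0.007]
wrist_force: [0.4, -0.4, -0.6]
width: 34.3
```

Run:
```python
from h import *
st();snap('wrist','w23');snap('scene','s23')
im=cv2.imread('pics/w23.png');a=cv2.resize(im[60:240,220:340],(400,600),interpolation=cv2.INTER_CUBIC)
b=cv2.imread('pics/w22.png');b=cv2.resize(b[130:210,250:310],(450,600),interpolation=cv2.INTER_CUBIC)
cv2.imwrite('pics/c23.png',cv2.resize(cv2.convertScaleAbs(np.hstack([a,b]),alpha=1.3),(800,565)))
```

```text
t 21.9 pos [529.9  98.  300.5] rot [0.776 0.631 0.005 0.007] F [ 0.4 -0.4 -0.6] M [-0.03  0.06  0.  ] w 34.3
```

View pics/c23.png

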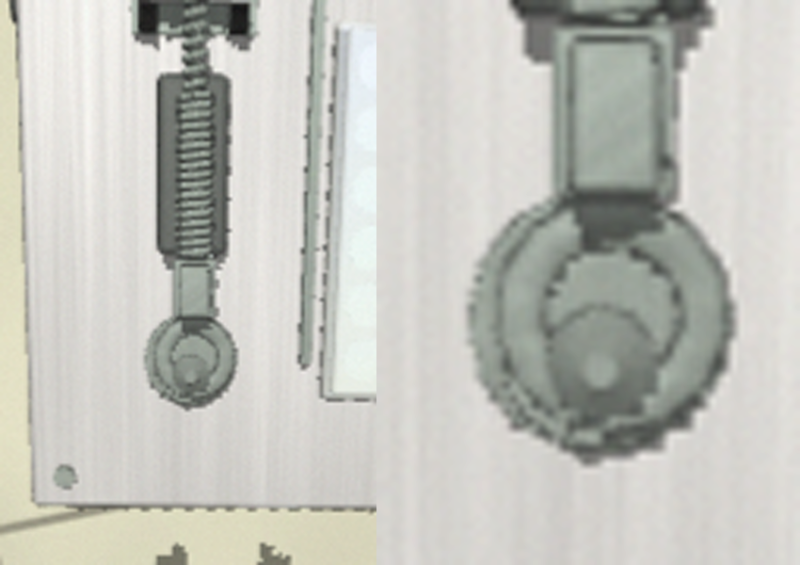

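View pics/s23.png

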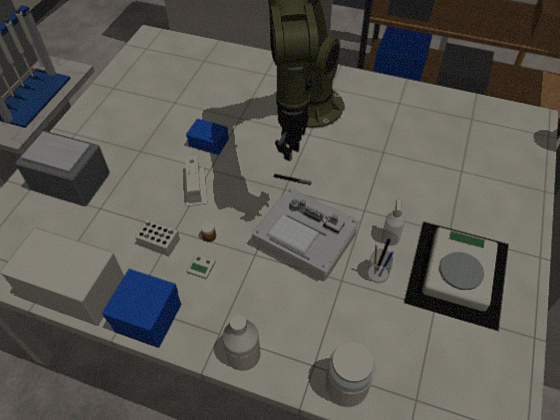

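Run:
```python
from h import *
im=cv2.imread('pics/w23.png');a=cv2.resize(im[0:180,210:350],(467,600),interpolation=cv2.INTER_CUBIC)
cv2.imwrite('pics/c24.png',cv2.convertScaleAbs(a,alpha=1.2))
```

```text
(no output)
```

View pics/c24.png

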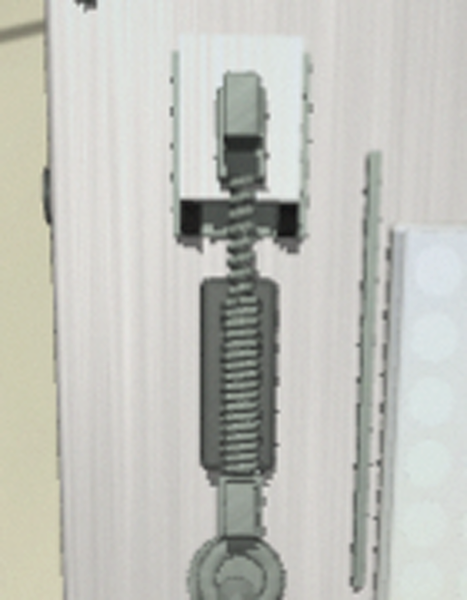

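Hook is seated in the strip, and the loop sits around the neck under the head. Handing in.

```bash
python3 -c "
from bench import robot
print(robot.sign_off())"
```

```text
the job is handed in; nothing more can be done
None
```

The spring is fitted and the job is handed in, at about 22 s of the 64 s allowed.

- **Hook:** I found the hole in the wrist images. The hook went down through it without resistance until the shoulder rested on the strip. The force readings there showed about 4 N of contact, against the 22 N limit.
- **Loop:** I pulled the loop tab and stretched the spring to about 39 mm by my own position estimate. The highest pull I read was about 12 N. I lowered the loop over the mushroom head while watching it through the gap in the gripper. It touched the seat with about 4 N, then I eased it back against the neck and let go.
- **Last checks:** The final wrist pictures show the hook block on the strip, the spring in tension over the rail, and the post head overlapping the loop's far rim. In the last scene picture the plate and the other things on the bench look to be where they were. The gripper is about 200 mm clear, and the force reading is near zero.
- **Disagreements:** The wrist camera was off by about 1 to 1.5 mm sideways, and under the spring's pull the arm stopped about 3 mm short of each command. I corrected for both during the moves. The gripper read 7 to 8 mm on the tab stated as 10 mm thick, but the grip held throughout.

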